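Wedge a glass gel cassette into its casting stand

ROBOT

A 6-joint arm with a two-finger parallel gripper is mounted at the origin on a cart in front of the work surface, level with it; the furniture and walls round the work are solid. World frame = base frame: x ahead of the robot, y to its left, z up, the work surface at z = 0. Lengths are in m, angles in degrees, forces in N, time in s.
With the tool pointing down it reaches from about 0.4 to 0.825 m from the base axis. Payload 7 kg.
Tool frame: the origin (TCP) lies midway between the tips of the shut fingers; the grasp point (between the pads) lies 19 mm behind it (grip_depth is the distance from the TCP to the grasp point, in m); z points along the fingers, y is the direction in which the jaws open and shut (so a half turn about z gives the same grasp; the last joint's range is limited). The gripper opens to 88 mm and grips with 3 to 60 N. Pads are 19 mm wide; open, the fingers measure 130 mm over their backs; the gripper's body (78 mm by 193 mm) begins 47 mm behind the grasp point.
Start: joints at [79.704, 20.546, 0.682, 0, -70.136, -16.507], TCP at [0.304, 0.602, 0.227] pointing down, gripper open.
Joint ranges: [-176.03, 176.03], [-82.01, 121.73], [-58.28, 71.71], [-173.87, 95.51], [-174.79, -0.11], [-173.66, 173.66]. Speed limits (degrees/s): [136.94, 136.94, 172.46, 180, 180, 180].

INTERFACE

Orientations are given as [roll, pitch, yaw] about the fixed x, y, z axes, in that order (R = Rz(yaw) Ry(pitch) Rx(roll)).
In Python, from plant import * gives the robot as it stands.
- The arm moves only by the shell command python3 -m inch 'ROWS'. ROWS is JSON, a list of rows, each an object of numbers: "ax", "ay", "az": the turn, a rotation vector about the tool's x, y, z in degrees; "dx", "dy", "dz": the shift along the tool's x, y, z in mm; "fingers": the finger opening in mm, from 0 to 87.6. In form: [{"ax": .., "ay": .., "az": .., "dx": .., "dy": .., "dz": .., "fingers": ..}, ...]. A call has 1 to 8 rows; each row is the pose to reach, as a shift and turn from the pose commanded when the call began, along the tool's axes at that moment; what a row does not reach only later rows make up. A row lasts 1/8 s, in which the tool goes at most 62.5 mm and 10.7 degrees, less where a joint would pass 70% of its speed; a pose out of reach is approached as far as the arm can. A call with a gripper value outside its range is refused whole. The fingers move at their own pace and stop on an object; the grip force is fixed at half the most. Time passes only in rows, so rows that repeat a pose let the fingers close. It gives the time, the measured TCP pose, the force and the opening at its end, in the units of the state.
- get_obs(): the state, without advancing time (a new reading comes with each control period).
- snapshot(name): name is "side" or "top" or "wrist"; returns a dict with "image" (420x560x3 uint8, red, green, blue), "fx", "fy", "cx", "cy" (pixels), "rvec" (rotation vector, rad) and "tvec" (3), from world to camera coordinates, as OpenCV has them. Camera axes: x right, y down, z forward; pixel columns grow to the right and rows downward; lengths in m; the calibration is good to about 2 mm. The wrist camera is an equidistant fisheye: a pixel r from the principal point sees the ray r / f radians off the axis. A picture is of the moment at which its call begins. There is no depth.
- close_job(): hands the job in, once; it reports no verdict.
Trained networks look in the newest picture that a camera, given by its name, has taken for a name from the list of things; names that differ only in an ending like _2 or _b are one class to them, and where a whole thing is asked for, a point or a joint stands for the part that bears it (a point fixed in the world has none). Each returns a list of dicts, best first, with "score" (0 to 1); they miss things now and then, are a little off and sometimes report something else, mostly with a low value. They report only what shows in the picture. A call takes as long as a camera call. They do not tell look-alikes from the thing itself.
- search_frame(target, camera): "bbox" ([centre column, centre row, width, height] in pixels, round what is visible of it).
- trace(target, camera): "mask" (420x560 bool, what is visible of it) and "bbox" ([centre column, centre row, width, height] in pixels, round what is visible of it).
- landmark_of(target, camera): "position" ([column, row] in pixels: a listed point, or the origin of a listed thing).
The state is a dict: "clock": time; "joint_pos": joint angles; "qvel": joint speeds; "tau": joint torques, N m; "tool_pos": TCP position; "orientation": TCP orientation; "force": force on the tool from outside, world axes, zero at the start; "moment": the same for the moment, N m; "opening": finger opening in m.
Only numpy, scipy, OpenCV 4.12 (cv2) and the standard library are available. Lean on these libraries where they do the work, as an engineer would, in place of code of your own. Each camera call takes 0.05 s, during which the arm holds its last target.

TASK

Take the gel cassette with the green spacers out of the drying rack, stand it fully down in the sloping pocket of the casting stand with either face against the black rubber pad, and let go. Then lock it with the wooden wedge: flat side to the glass, red-striped side to the cheek, pushed in until its shoulder is down on the cheek's rim, and left there. The cassette is glass: grip it with no more than about 30 N, never knock or force it, and leave the grey cassettes and the other things near the work where they are.

Things in the scene. Friction and masses are not known exactly. Their poses are not given: they have to be found in the camera images.
- cassette: Glass gel cassette with green spacers and comb: plate 10 mm thick (x), 88 mm wide (y), 85 mm high (z), about 0.12 kg. Origin: centre of its bottom edge, z up. Starts upright in a rack slot. Both faces alike. Grip it through its thickness near the top edge, 30 N at most. Breaks if the fingers press over 50 N each, or stand or wedge press or strike it over 35 N.
- spare_a: Glass cassette of the same size and origin with grey spacers; not to be shifted (15 mm at most).
- spare_b: Another cassette with grey spacers, same size and origin; not to be shifted (15 mm at most).
- rack: White drying rack, fixed, 165 mm (x) by 108 mm (y); origin: centre of its underside. Floor 8 mm high. Three slots at x = -56, 0, +56 mm hold the cassettes upright, thickness along the rack's x, between white pegs 39 mm high with 1 mm play each side. Which cassette is in which slot varies. Lift straight up to free one.
- stand: Grey base of the casting stand, fixed, 125 by 135 mm; origin on the bench, z up. The white pocket on it leans 30 degrees from vertical, its mouth towards the stand's -x (towards the robot at yaw 0).
- pocket: White pocket of the stand. Origin on its floor, mid-width, in the plane of the pad's face at rest. z runs up the 30 degree slope, out of the mouth; x is square to the cassette, from the black pad (lower side, x = 0) to the white cheek (upper side); y along the width. Walls are 40 mm high (z), side walls at y = +-48 mm. The cassette stands on the floor and leans on the pad: x = 0 to 10 mm.
- cheek_rim (a point): Inner edge of the cheek's rim, mid-width: x = 24 mm, z = 40 mm in the pocket's frame. The cheek's face slopes from here to x = 16 mm at the floor (z = 0), parallel to the wedge's sloping face, so the gap beside the cassette is 14 mm at the rim and 6 mm at the floor.
- gasket (a joint): Travel in m of the black rubber gasket on the pocket's floor (its top is z = 0 of the pocket at rest): grows as the cassette is pressed down on it, stop at 0.003. About 5 N per mm; the cassette alone sinks it about 0.2 mm.
- pad (a joint): Travel in m of the sprung black rubber pad behind the cassette: 0 at rest, grows as the cassette is pressed into it, stop at 0.004. About 2 N per mm. With the wedge home it reads about 0.0025; tight is over 0.0018.
- wedge: Wooden wedge, about 0.06 kg. Origin under its shoulder, mid-width, in the plane of the flat face; z up to the handle, y along its width, x from flat to sloping face. Below the origin the blade is 32 mm wide, 36 mm long, 16.5 mm thick at the shoulder, 9.3 mm near the tip (last 4 mm bevelled to 6 mm). Shoulder 44 mm wide, 6 mm thick, x = 1 to 30 mm. Parked upright in the black block.
- wedge_grip (a point): Middle of the wedge's handle, at x = 20, y = 0, z = 30 mm of the wedge. The handle is 28 mm wide (wedge's y), 16 mm thick (x = 12 to 28 mm) and reaches z = 51 mm. Grip it across its 28 mm width, so that the fingers clear the glass. A red stripe marks its +x side, the side of the sloping face.
- wedge_home (a point): Where the wedge's origin lies when home: x = 7.5, y = 0, z = 40 mm of the pocket, the wedge's axes along the pocket's (shoulder on the cheek's rim, flat face on the glass). y may be up to 25 mm off. The blade meets resistance over the last 12 mm, as it pushes glass and pad 2.5 mm aside; driving it takes about 8 to 18 N, and friction then keeps it in.
- wedge_block: Black block, fixed, foot 70 by 80 mm, 44 mm high; origin: centre of its underside. The wedge stands in its open slot, shoulder on the rim, 2 mm play round the blade; lift it straight up.
- wash_bottle: White wash bottle with blue cap and spout, 64 x 108 x 225 mm, standing; origin at the centre of its underside. Leave it alone.
- reagent_bottle: Clear glass bottle with blue cap, 56 mm diameter, 131 mm high; origin at the centre of its underside. Leave it alone.
- flask: Conical glass flask, 81 mm diameter, 140 mm high; origin at the centre of its underside. Leave it alone.
- label_tape: Roll of green label tape lying flat, 66 mm diameter, 19 mm high; origin at the centre of its underside. Leave it alone.
There are look-alikes about, which are no part of the job. What is shaped like the wedge but blue is not meant.

How it is judged:
By the outcome, as a careful person would: the job done as asked, in the order asked, and still so for the second after the job is handed in, with the robot touching nothing.
It also fails if it takes over 64 s, if anything falls off the work surface, if the arm or the gripper's body presses on something with over 40 N, if the wrist force passes 120 N, or if a joint passes its speed limit or range.

## Working session

There is one attempt and no reset: what is moved stays moved. The work goes in short steps, Python scripts to look and compute and a shell command to move; the robot and the scene stay as the last step left them, time stands still between calls to the robot, and variables do not carry over. Pictures are saved under pics/ and viewed, and the job is handed in when it is done.

```bash
ls; mkdir -p pics; python3 - <<'E'
from plant import *
import cv2
print(get_obs())
for n in ["side","top","wrist"]:
    s=snapshot(n); cv2.imwrite(f"pics/{n}0.png",s["image"][:,:,::-1]); print(n,s["fx"],s["fy"],s["cx"],s["cy"],s["rvec"],s["tvec"])
E
```

```text
pics
{'clock': 0.0, 'joint_pos': array([ 7.97047497e+01,  2.05917673e+01,  6.33359847e-01, -1.93610501e-02,
       -7.01369693e+01, -1.65079378e+01]), 'qvel': array([-0.01691125,  0.02643999, -0.01742422,  0.06309406,  0.15570797,
       -0.03094242]), 'tau': array([ 1.89504637e-03, -5.82719493e+01,  2.93047714e+01,  6.99716493e+00,
        7.00741162e-03, -1.53486058e-04]), 'tool_pos': array([0.304171  , 0.60202311, 0.2256182 ]), 'orientation': array([ 1.79903383e+02, -9.65328910e-03, -2.68097734e+01]), 'force': array([0.35969052, 0.12539595, 0.51487137]), 'moment': array([ 0.04088366, -0.04664573, -0.0186459 ]), 'opening': 0.08814136278163813}
side 437.55886006768014 437.55886006768014 281.92796557877193 208.99179238931396 [ 2.11073542 -0.37784967  0.22617542] [-0.52111829  0.12261975  0.97978882]
top 425.9887139550678 425.9887139550678 270.6871187660331 210.97728886325788 [ 2.1340942  -2.17521546  0.11280474] [-0.04572969  0.54365884  1.08093242]
wrist 325.19226210127806 325.19226210127806 280.69016001262725 210.5221251704087 [-1.55764403  2.5366787   0.34931594] [ 0.67539531 -0.03381852  0.38971029]
```

View pics/side0.png

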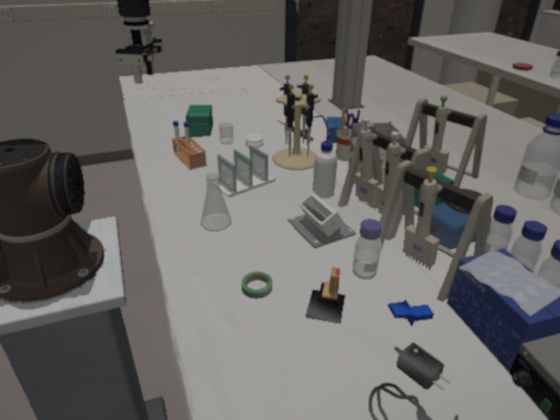

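View pics/top0.png

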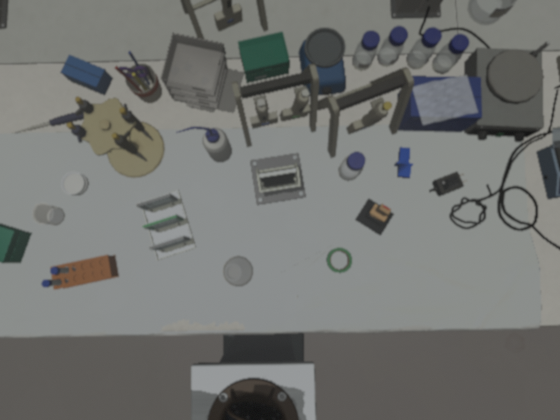

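View pics/wrist0.png

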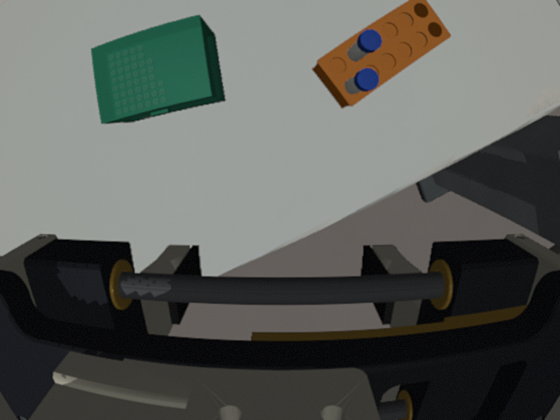

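```bash
cat > h.py <<'E'
import numpy as np, cv2
from plant import *
from scipy.spatial.transform import Rotation as R
def snap(n,name=None):
    s=snapshot(n)
    if name: cv2.imwrite(f"pics/{name}.png",s["image"][:,:,::-1])
    return s
def crop(s,x0,y0,x1,y1,k,name):
    cv2.imwrite(f"pics/{name}.png",cv2.resize(s["image"][y0:y1,x0:x1,::-1],None,fx=k,fy=k,interpolation=cv2.INTER_CUBIC))
def proj(s,P,fish=False):
    P=np.atleast_2d(P).astype(float); M=cv2.Rodrigues(np.array(s["rvec"],float))[0]
    C=P@M.T+np.array(s["tvec"])
    if fish:
        r=np.hypot(C[:,0],C[:,1]); th=np.arctan2(r,C[:,2]); k=th/np.maximum(r,1e-9)
        x,y=C[:,0]*k,C[:,1]*k
    else: x,y=C[:,0]/C[:,2],C[:,1]/C[:,2]
    return np.c_[s["fx"]*x+s["cx"],s["fy"]*y+s["cy"]]
def ray(s,p,fish=False):
    M=cv2.Rodrigues(np.array(s["rvec"],float))[0]; o=-M.T@np.array(s["tvec"])
    x=(p[0]-s["cx"])/s["fx"]; y=(p[1]-s["cy"])/s["fy"]
    if fish:
        th=np.hypot(x,y); k=np.sin(th)/max(th,1e-9); d=np.array([x*k,y*k,np.cos(th)])
    else: d=np.array([x,y,1.])
    d=M.T@d; return o,d/np.linalg.norm(d)
def onz(s,p,z,fish=False):
    o,d=ray(s,p,fish); return o+d*(z-o[2])/d[2]
def tri(obs):
    A=np.zeros((3,3));b=np.zeros(3)
    for o,d in obs:
        Q=np.eye(3)-np.outer(d,d); A+=Q; b+=Q@o
    return np.linalg.solve(A,b)
E
python3 - <<'E'
from h import *
s=snap("side");t=snap("top");w=snap("wrist")
crop(t,120,170,220,270,6,"t_rack");crop(t,340,130,430,250,5,"t_wed");crop(t,240,140,320,215,8,"t_stand")
crop(s,200,130,290,210,8,"s_rack");crop(s,280,180,360,250,8,"s_stand");crop(s,290,250,450,340,5,"s_wed")
for n in ["rack","stand","pocket","wedge","wedge_block","cassette","spare_a","wedge_grip","cheek_rim","wedge_home","flask","wash_bottle","reagent_bottle","label_tape"]:
    for c,S in (("side",s),("top",t)):
        print(n,c,[(np.round(r["position"],1).tolist(),round(r["score"],2)) for r in landmark_of(n,c)][:4])
print(proj(t,[[0,0,0],[.304,.602,.227],[.5,0,0]]))
E
```

```text
rack side [([257.7, 175.3], 0.65), ([244.3, 181.6], 0.62)]
rack top [([167.9, 225.5], 0.81)]
stand side [([314.4, 228.7], 0.73), ([240.6, 179.5], 0.69), ([324.7, 307.4], 0.4)]
stand top [([275.7, 177.5], 0.62)]
pocket side [([319.2, 215.9], 0.56)]
pocket top [([280.0, 177.4], 0.57), ([278.0, 181.7], 0.25)]
wedge side [([405.9, 304.3], 0.96), ([322.4, 290.9], 0.95), ([326.4, 302.2], 0.36)]
wedge top [([404.2, 162.9], 0.86), ([374.5, 215.0], 0.76)]
wedge_block side [([326.4, 307.3], 0.73)]
wedge_block top [([372.6, 212.3], 0.72)]
cassette side [([240.6, 179.9], 0.71), ([259.3, 284.1], 0.19)]
cassette top [([171.2, 222.8], 0.63), ([279.3, 175.7], 0.63)]
spare_a side [([257.9, 172.1], 0.93), ([225.1, 184.7], 0.57)]
spare_a top [([161.7, 205.2], 0.89), ([176.9, 246.8], 0.76)]
wedge_grip side [([417.5, 310.2], 0.84)]
wedge_grip top [([405.6, 155.5], 0.94), ([379.4, 208.4], 0.7), ([175.4, 244.7], 0.21)]
cheek_rim side [([320.6, 202.7], 0.62)]
cheek_rim top [([280.9, 173.1], 0.98), ([238.1, 274.6], 0.46)]
wedge_home side [([317.2, 207.4], 0.69), ([244.5, 182.1], 0.37)]
wedge_home top [([280.3, 181.4], 0.84)]
flask side [([217.8, 223.9], 0.85)]
flask top [([238.8, 274.2], 0.72), ([378.0, 215.1], 0.25)]
wash_bottle side [([318.3, 190.7], 0.77), ([217.4, 222.4], 0.35)]
wash_bottle top [([214.3, 150.9], 0.94)]
reagent_bottle side [([365.9, 272.7], 0.92), ([327.2, 305.5], 0.31)]
reagent_bottle top [([346.9, 171.7], 0.77), ([371.1, 217.1], 0.59)]
label_tape side [([259.9, 288.8], 0.95)]
label_tape top [([375.5, 216.7], 0.53), ([335.8, 262.4], 0.52)]
[[252.66533437 425.22984109]
 [-40.54610578 318.68733927]
 [250.18103073 228.62001545]]
```

View pics/t_rack.png

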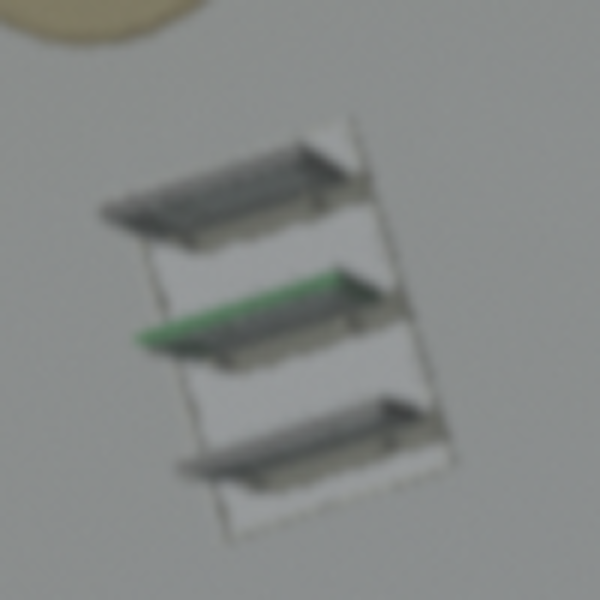

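View pics/t_wed.png

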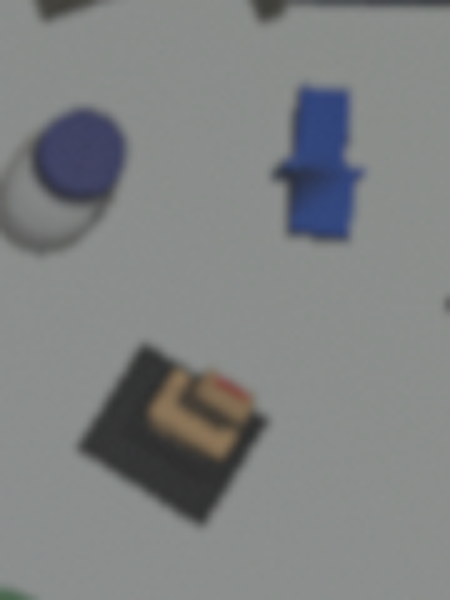

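View pics/t_stand.png

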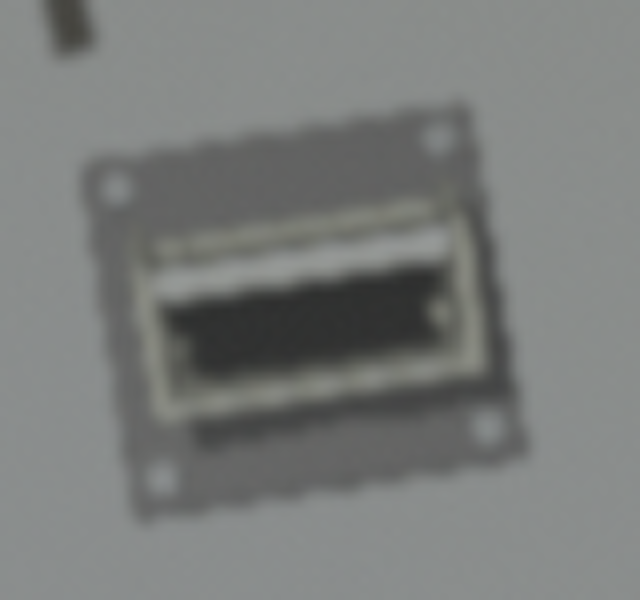

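View pics/s_rack.png

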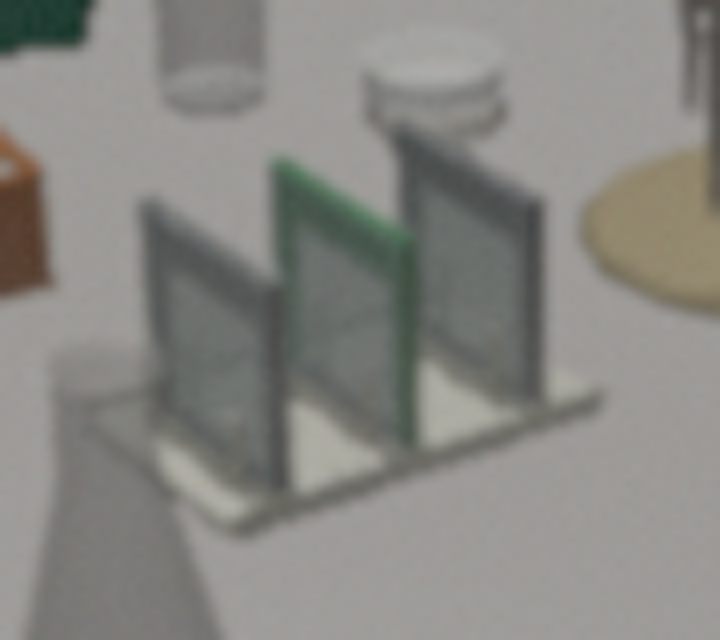

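View pics/s_stand.png

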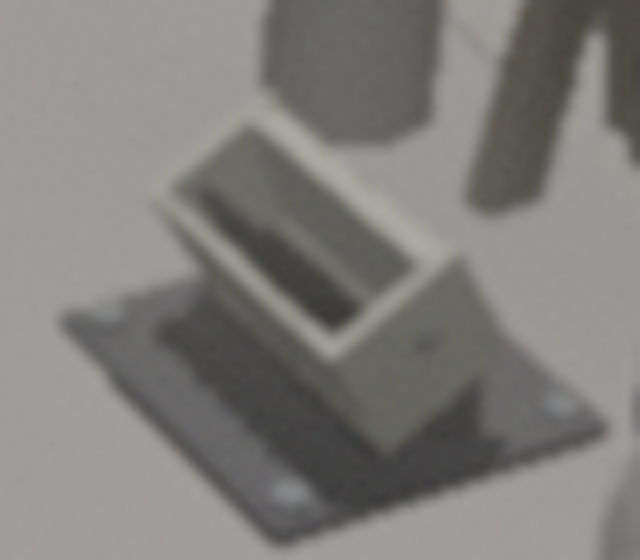

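View pics/s_wed.png

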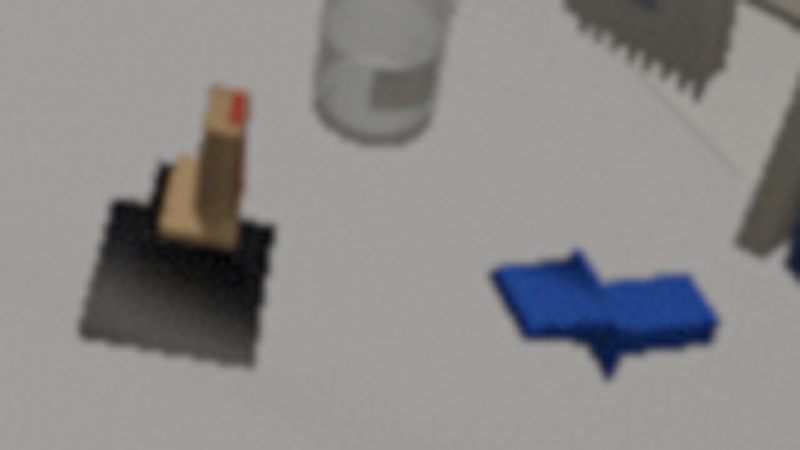

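```bash
cat >> h.py <<'E'
def camstate(s):
    M=cv2.Rodrigues(np.array(s["rvec"],float))[0]; return -M.T@np.array(s["tvec"]),M
def toolR(o): return R.from_euler('xyz',o["orientation"],degrees=True)
E
python3 - <<'E'
from h import *
s=snap("side");t=snap("top");w=snap("wrist");o=get_obs()
for n,c in (("s",s),("t",t),("w",w)): p,M=camstate(c); print(n,p.round(3),M[2].round(3))
p,M=camstate(w);T=toolR(o)
print("cam in tool",T.inv().apply(p-o["tool_pos"]).round(4)); print((M@T.as_matrix()).round(4))
# rough
for n,ps,pt in (("rack",(244.3,181.6),(167.9,225.5)),("stand",(314.4,228.7),(275.7,177.5)),("pocket",(319.2,215.9),(280,177.4)),("cheek",(320.6,202.7),(280.9,173.1)),("home",(317.2,207.4),(280.3,181.4)),("wedge",(322.4,290.9),(374.5,215)),("block",(326.4,307.3),(372.6,212.3)),("cass",(240.6,179.9),(171.2,222.8)),("flask",(217.8,223.9),(238.8,274.2)),("reag",(365.9,272.7),(346.9,171.7)),("wash",(318.3,190.7),(214.3,150.9))):
    X=tri([ray(s,ps),ray(t,pt)]); print(n,X.round(4),(proj(s,X)-ps).round(1),(proj(t,X)-pt).round(1))
# rack corners at z=8mm top view
for q in ((350,120),(458,462),(228,540)): print("rackc",onz(t,(120+q[0]/6,170+q[1]/6),0.004).round(4))
for q in ((85,160),(467,105),(525,450),(140,515)): print("standc",onz(t,(240+q[0]/8,140+q[1]/8),0.006).round(4))
for q in ((145,343),(265,420),(203,525),(80,447)): print("blockc",onz(t,(340+q[0]/5,130+q[1]/5),0.003).round(4))
E
```

```text
s [ 0.21  -0.894  0.635] [ 0.305  0.787 -0.535]
t [ 0.412 -0.069  1.136] [ 0.117  0.012 -0.993]
w [0.371 0.57  0.384] [-0.242  0.123 -0.963]
cam in tool [ 0.0741 -0.001  -0.1577]
[[-1.300e-03  1.000e+00  2.000e-04]
 [-9.625e-01 -1.200e-03 -2.712e-01]
 [-2.712e-01 -5.000e-04  9.625e-01]]
rack [0.516  0.2197 0.0014] [[-1.2  0.1]] [[ 0.3 -1.3]]
stand [ 0.63   -0.0681 -0.0057] [[ 3.5 -0.6]] [[-1.   3.2]]
pocket [ 0.6272 -0.0814  0.0411] [[ 0.9 -0.1]] [[-0.3  0.9]]
cheek [ 0.6291 -0.0829  0.0803] [[ 1.5 -0.2]] [[-0.5  1.4]]
home [ 0.6151 -0.0829  0.0688] [[-0.6  0.1]] [[ 0.2 -0.6]]
wedge [ 0.5233 -0.3235  0.0364] [[ 1.6 -0.2]] [[-0.4  1.2]]
block [ 0.5341 -0.3285 -0.0072] [[ 2.1 -0.3]] [[-0.5  1.5]]
cass [0.5124 0.2102 0.0134] [[ 2.1 -0.2]] [[-0.6  2.3]]
flask [ 3.86e-01  3.02e-02 -1.00e-04] [[-2.5  0.1]] [[ 0.5 -2.4]]
reag [ 0.6527 -0.2658 -0.0022] [[-1.4  0.2]] [[ 0.4 -1. ]]
wash [7.111e-01 9.670e-02 5.000e-04] [[ 1.3 -0.2]] [[-0.4  1.4]]
rackc [0.608  0.1926 0.004 ]
rackc [0.4535 0.1435 0.004 ]
rackc [0.4211 0.2453 0.004 ]
standc [ 0.686  -0.0039  0.006 ]
standc [ 0.7022 -0.1338  0.006 ]
standc [ 0.5836 -0.1501  0.006 ]
standc [ 0.5642 -0.0208  0.006 ]
blockc [ 0.5742 -0.3198  0.003 ]
blockc [ 0.5315 -0.3817  0.003 ]
blockc [ 0.4761 -0.3461  0.003 ]
blockc [ 0.5189 -0.2827  0.003 ]
```

```bash
cat >> h.py <<'E'
def Rdown(yaw,tilt=0):  # tool x along heading yaw; tilt deg swings the tool z forward along heading 'yaw' (tool x)
    return R.from_euler('z',yaw,degrees=True)*R.from_euler('y',-tilt,degrees=True)*R.from_euler('x',180,degrees=True)
def delta(P,Rt):
    o=get_obs(); T=toolR(o)
    d=T.inv().apply(np.array(P)-o["tool_pos"])*1000; a=(T.inv()*Rt).as_rotvec(degrees=True)
    print("t",round(o["clock"],2),"d",d.round(1),"a",a.round(2)); return d,a
E
python3 - <<'E'
from h import *
delta([.5145,.219,.25],Rdown(-72.4))
E
```

```text
t 1.85 d [360.5 247.5 -23.4] a [-0.   0.  45.6]
```

```bash
python3 -m inch '[{"az":10,"dx":60,"dy":40,"dz":-24,"fingers":60},{"az":46,"dx":360,"dy":247,"dz":-24,"fingers":40},{"az":46,"dx":360,"dy":247,"dz":-24,"fingers":40},{"az":46,"dx":360,"dy":247,"dz":-24,"fingers":40},{"az":46,"dx":360,"dy":247,"dz":-24,"fingers":40},{"az":46,"dx":360,"dy":247,"dz":-24,"fingers":40},{"az":46,"dx":360,"dy":247,"dz":-24,"fingers":40},{"az":46,"dx":360,"dy":247,"dz":-24,"fingers":40}]'
python3 - <<'E'
from h import *
o=get_obs();print(o["joint_pos"].round(1),o["tool_pos"].round(4),o["orientation"].round(2))
E
```

```text
[ 79.7  20.5   0.7   0.  -70.1 -16.5] [0.3044 0.6025 0.2266] [-180.     0.   -26.8]$[0]: bad value
```

```bash
python3 -m inch '[{"ax":0,"ay":0,"az":10,"dx":60,"dy":40,"dz":-24,"fingers":60},{"ax":0,"ay":0,"az":46,"dx":360,"dy":247,"dz":-24,"fingers":40},{"ax":0,"ay":0,"az":46,"dx":360,"dy":247,"dz":-24,"fingers":40},{"ax":0,"ay":0,"az":46,"dx":360,"dy":247,"dz":-24,"fingers":40},{"ax":0,"ay":0,"az":46,"dx":360,"dy":247,"dz":-24,"fingers":40},{"ax":0,"ay":0,"az":46,"dx":360,"dy":247,"dz":-24,"fingers":40},{"ax":0,"ay":0,"az":46,"dx":360,"dy":247,"dz":-24,"fingers":40},{"ax":0,"ay":0,"az":46,"dx":360,"dy":247,"dz":-24,"fingers":40}]'
python3 - <<'E'
from h import *
o=get_obs();print(o["joint_pos"].round(1),o["tool_pos"].round(4),o["orientation"].round(2))
E
```

```text
clock: 2.85
tool_pos: [0.5156, 0.2162, 0.2508]
orientation: [-180.0, -0.0, -73.1]
force: [-0.0, -0.2, 0.3]
opening: 0.0402
[ 42.8   8.8 -12.    0.  -69.2 -25.9] [0.5156 0.2162 0.2508] [-1.7999e+02 -1.0000e-02 -7.3070e+01]
```

```bash
python3 - <<'E'
from h import *
w=snap("wrist","w1")
E
```

```text
(no output)
```

View pics/w1.png

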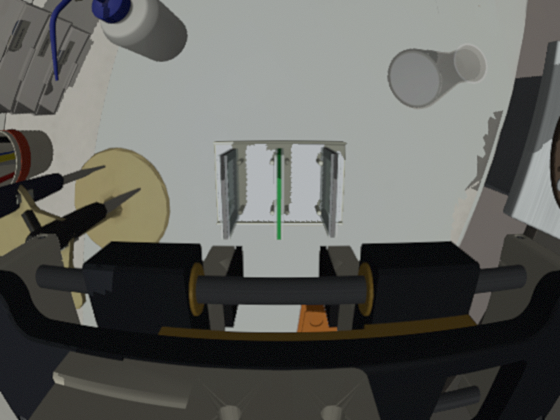

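The green cassette is the middle one: its top edge runs from (279,149) to (279,239), with grey cassettes at columns 228 and 330. I'll measure it next.

```bash
python3 - <<'E'
from h import *
w=snap("wrist"); im=w["image"].astype(int); o=get_obs()
g=(im[:,:,1]-np.maximum(im[:,:,0],im[:,:,2])>25); g[:130]=0;g[245:]=0
ys,xs=np.nonzero(g); print(len(xs),xs.min(),xs.max(),ys.min(),ys.max())
for y in (150,155,170,190,210,230,236): print(y,xs[ys==y])
crop(w,200,130,360,250,5,"w1c")
for p in ((279.5,ys.min()),(279.5,ys.max()+1)): print(onz(w,p,.093,True).round(4))
for p in ((215.5,141.5),(344.5,141.5)): print(onz(w,p,.008,True).round(4))
T=toolR(o); print("tcp proj",proj(w,o["tool_pos"],True),"grasp",proj(w,o["tool_pos"]-.019*T.as_matrix()[:,2],True))
E
```

```text
318 277 280 148 237
150 [279]
155 [278 279 280]
170 [278 279 280]
190 [277 278 279 280]
210 [277 278 279 280]
230 [277 278 279 280]
236 [277 278 279 280]
[0.5314 0.1735 0.093 ]
[0.5046 0.2619 0.093 ]
[0.6083 0.1946 0.008 ]
[0.4553 0.1481 0.008 ]
tcp proj [[283.73301341 264.40446036]] grasp [[284.07173161 281.13669854]]
```

View pics/w1c.png

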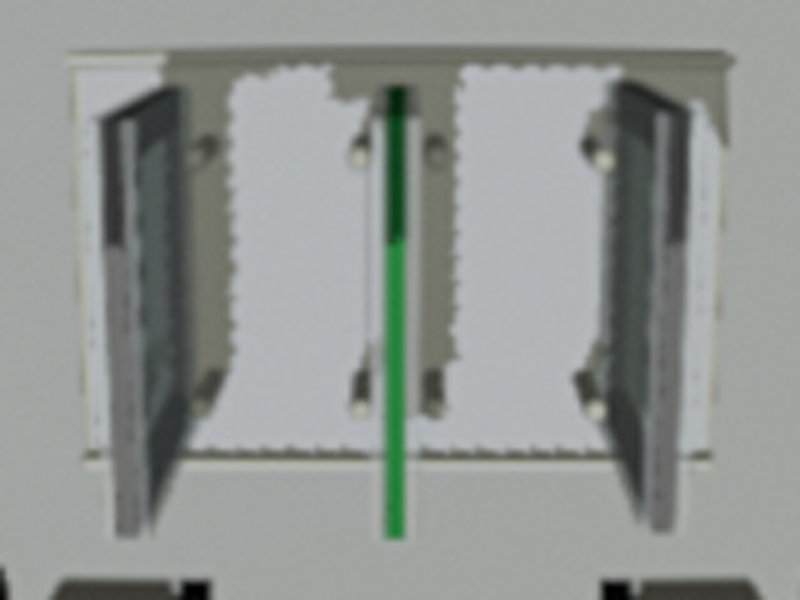

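```bash
python3 - <<'E'
from h import *
w=snap("wrist"); 
crop(w,190,235,370,340,4,"w1d")
delta([.518,.2177,.060],Rdown(-73.1))
E
```

```text
t 3.0 d [  3.1  -2.9 190.6] a [-0.01  0.01  0.26]
```

View pics/w1d.png

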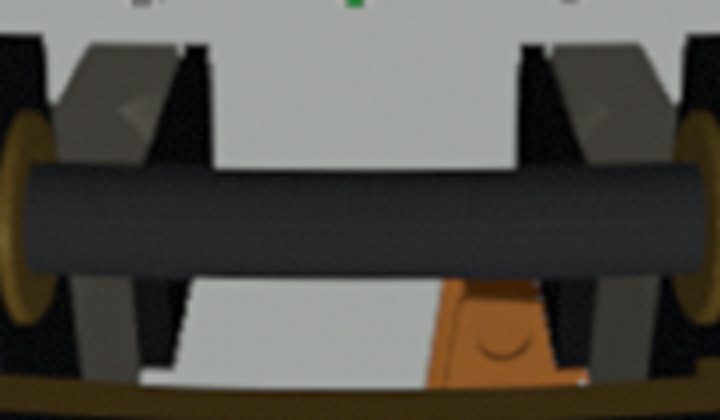

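```bash
python3 -m inch '[{"ax":0,"ay":0,"az":0,"dx":3,"dy":-1.5,"dz":60,"fingers":40},{"ax":0,"ay":0,"az":0,"dx":3,"dy":-1.5,"dz":110,"fingers":40},{"ax":0,"ay":0,"az":0,"dx":3,"dy":-1.5,"dz":145,"fingers":40},{"ax":0,"ay":0,"az":0,"dx":3,"dy":-1.5,"dz":145,"fingers":40}]'
python3 - <<'E'
from h import *
w=snap("wrist"); 
crop(w,180,130,380,330,3,"w2");o=get_obs();print(o["tool_pos"].round(4))
E
```

```text
clock: 3.5
tool_pos: [0.5146, 0.2174, 0.1032]
orientation: [179.7, -0.1, -72.7]
force: [0.1, -0.4, 0.5]
opening: 0.0399
[0.516  0.2181 0.1053]
```

View pics/w2.png

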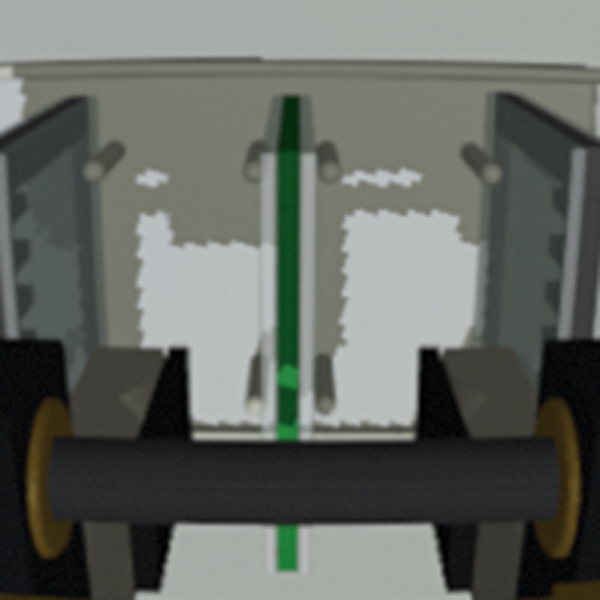

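```bash
python3 - <<'E'
from h import *
w=snap("wrist"); o=get_obs();T=toolR(o)
for r in (97,570):
  for z in (.093,):
    X=onz(w,(180+290/3,130+r/3),z,True); print(X.round(4), (T.inv().apply(X-o["tool_pos"])*1000).round(1))
E
python3 -m inch '[{"ax":0,"ay":0,"az":0,"dx":0,"dy":-2.6,"dz":0,"fingers":40},{"ax":0,"ay":0,"az":0,"dx":0,"dy":-2.6,"dz":0,"fingers":40}]'
python3 - <<'E'
from h import *
w=snap("wrist"); 
crop(w,180,130,380,330,3,"w3");o=get_obs();print(o["tool_pos"].round(4))
E
```

```text
[0.5347 0.1701 0.093 ] [51.6 -2.6 13.6]
[0.5062 0.2633 0.093 ] [-45.9  -3.1  13.6]
clock: 3.85
tool_pos: [0.5199, 0.2188, 0.107]
orientation: [-179.9, 0.1, -72.8]
force: [0.7, -0.4, -0.1]
opening: 0.04
[0.5197 0.2185 0.1068]
```

View pics/w3.png

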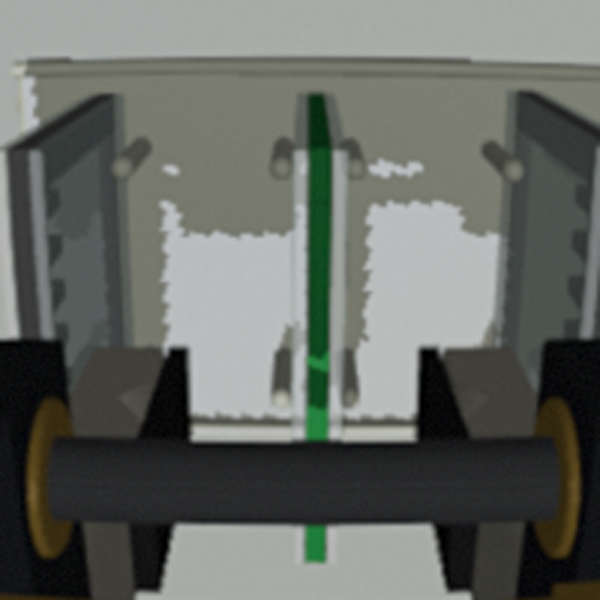

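```bash
python3 -m inch '[{"ax":0,"ay":0,"az":0,"dx":1,"dy":1.5,"dz":2,"fingers":40},{"ax":0,"ay":0,"az":0,"dx":1,"dy":1.5,"dz":2,"fingers":40},{"ax":0,"ay":0,"az":0,"dx":1,"dy":1.5,"dz":2,"fingers":40},{"ax":0,"ay":0,"az":0,"dx":1,"dy":1.5,"dz":2,"fingers":40}]'
python3 - <<'E'
from h import *
w=snap("wrist"); 
crop(w,180,130,380,330,3,"w4");o=get_obs();print(o["tool_pos"].round(4),o["orientation"].round(2))
E
```

```text
clock: 4.4
tool_pos: [0.518, 0.2166, 0.1035]
orientation: [180.0, -0.0, -72.8]
force: [-0.4, 0.1, 0.2]
opening: 0.0402
[0.518  0.2166 0.1036] [180.   -0.  -72.8]
```

View pics/w4.png

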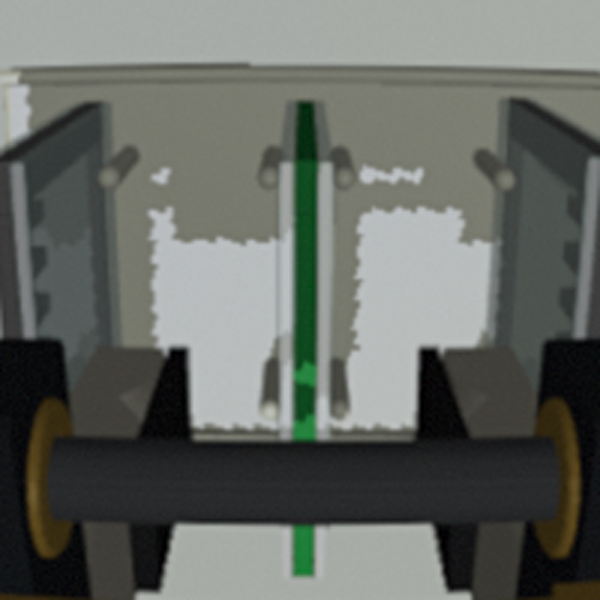

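```bash
python3 -m inch '[{"ax":0,"ay":0,"az":0,"dx":-1,"dy":0,"dz":20,"fingers":40},{"ax":0,"ay":0,"az":0,"dx":-1,"dy":0,"dz":44,"fingers":40},{"ax":0,"ay":0,"az":0,"dx":-1,"dy":0,"dz":44,"fingers":40},{"ax":0,"ay":0,"az":0,"dx":-1,"dy":0,"dz":44,"fingers":40},{"ax":0,"ay":0,"az":0,"dx":-1,"dy":0,"dz":44,"fingers":5},{"ax":0,"ay":0,"az":0,"dx":-1,"dy":0,"dz":44,"fingers":5},{"ax":0,"ay":0,"az":0,"dx":-1,"dy":0,"dz":44,"fingers":5},{"ax":0,"ay":0,"az":0,"dx":-1,"dy":0,"dz":44,"fingers":5}]'
python3 - <<'E'
from h import *
w=snap("wrist"); 
crop(w,180,130,380,330,3,"w5");o=get_obs();print(o["tool_pos"].round(4),o["orientation"].round(2),o["opening"],o["force"])
E
```

```text
clock: 5.45
tool_pos: [0.5178, 0.2176, 0.0598]
orientation: [-180.0, 0.0, -72.8]
force: [-1.1, -0.0, 2.5]
opening: 0.0094
[0.5178 0.2176 0.0598] [-179.98    0.    -72.79] 0.009783892484011913 [-1.1483574  -0.37451837  2.74528646]
```

View pics/w5.png

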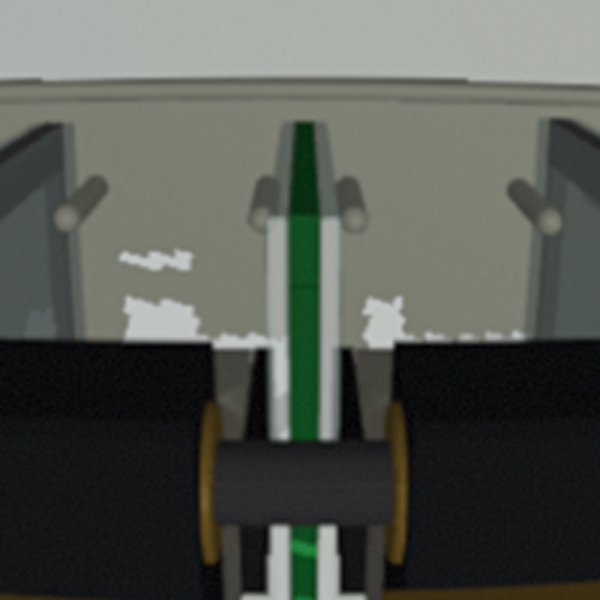

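```bash
python3 -m inch '[{"ax":0,"ay":0,"az":0,"dx":0,"dy":0,"dz":-10,"fingers":5},{"ax":0,"ay":0,"az":0,"dx":0,"dy":0,"dz":-30,"fingers":5},{"ax":0,"ay":0,"az":0,"dx":0,"dy":0,"dz":-60,"fingers":5},{"ax":0,"ay":0,"az":0,"dx":0,"dy":0,"dz":-110,"fingers":5},{"ax":0,"ay":0,"az":0,"dx":0,"dy":0,"dz":-160,"fingers":5},{"ax":0,"ay":0,"az":0,"dx":0,"dy":0,"dz":-190,"fingers":5},{"ax":0,"ay":0,"az":0,"dx":0,"dy":0,"dz":-190,"fingers":5}]'
python3 - <<'E'
from h import *
delta([.585,.055,.25],Rdown(-82))
E
```

```text
clock: 6.38
tool_pos: [0.5187, 0.2182, 0.253]
orientation: [-179.7, 0.1, -72.8]
force: [0.3, 0.1, -1.1]
opening: 0.0099
t 6.38 d [175.5 -15.    2.7] a [-0.29  0.13  9.21]
```

```bash
python3 -m inch '[{"ax":0,"ay":0,"az":3,"dx":50,"dy":-15,"dz":0,"fingers":5},{"ax":0,"ay":0,"az":9.2,"dx":110,"dy":-15,"dz":0,"fingers":5},{"ax":0,"ay":0,"az":9.2,"dx":160,"dy":-15,"dz":0,"fingers":5},{"ax":0,"ay":0,"az":9.2,"dx":175,"dy":-15,"dz":0,"fingers":5},{"ax":0,"ay":0,"az":9.2,"dx":175,"dy":-15,"dz":0,"fingers":5},{"ax":0,"ay":0,"az":9.2,"dx":175,"dy":-15,"dz":0,"fingers":5},{"ax":0,"ay":0,"az":9.2,"dx":175,"dy":-15,"dz":0,"fingers":5}]'
python3 - <<'E'
from h import *
w=snap("wrist","w6");o=get_obs();print(o["tool_pos"].round(4),o["orientation"].round(2),o["opening"],o["joint_pos"].round(1))
import pickle;pickle.dump((w,o),open("w6.pkl","wb"))
E
```

```text
clock: 7.25
tool_pos: [0.5835, 0.0559, 0.2495]
orientation: [180.0, 0.0, -81.9]
force: [-0.2, -0.1, -1.1]
opening: 0.0099
[0.5836 0.0559 0.2496] [-1.800e+02  1.000e-02 -8.192e+01] 0.009578522658901438 [ 24.6  11.4  -8.9  -0.  -69.7 -16.5]
```

View pics/w6.png

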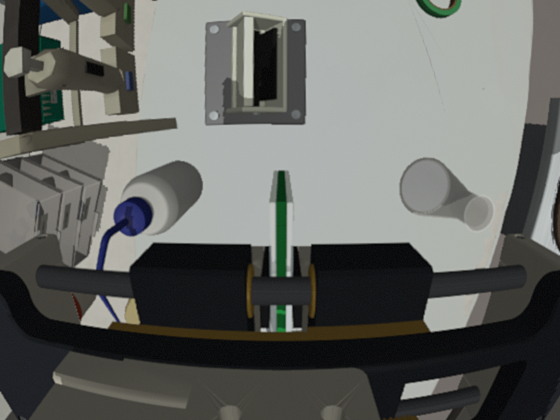

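```bash
python3 - <<'E'
from h import *
import pickle;w,o=pickle.load(open("w6.pkl","rb"))
crop(w,195,5,315,130,6,"w6c")
E
```

```text
(no output)
```

View pics/w6c.png

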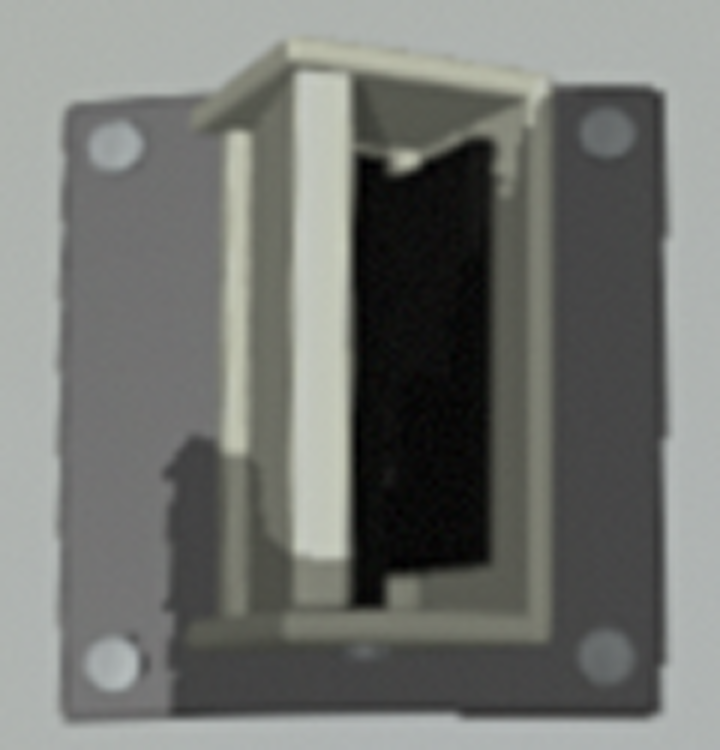

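```bash
cat > fitp.py <<'E'
from h import *
import pickle
from scipy.optimize import least_squares
def Rp(yaw): return R.from_euler('z',yaw,degrees=True)*R.from_euler('y',-30,degrees=True)
# check: z_p=(-sin30,0,cos30), x_p=(cos30,0,sin30)
def P(v,q): return Rp(v[3]).apply(q)+v[:3]
if __name__=="__main__":
    print(Rp(0).as_matrix().round(2))
    w,o=pickle.load(open("w6.pkl","rb")); s=snap("side");t=snap("top")
    a=lambda x0,y0,k,L:np.array([(x0+(c+.5)/k-.5,y0+(r+.5)/k-.5) for c,r in L])
    pw=a(195,5,6,[(352,75),(352,608),(530,95),(528,612)])
    ps=a(280,180,8,[(412,268),(250,125),(335,330)]); pt=a(240,140,8,[(450,262),(175,303)])
    def res(v,full=False):
        A=[24,-48,40];B=[24,48,40];C=[v[4]*1e3,-48,40];D=[v[4]*1e3,48,40]
        q=lambda L:P(v,np.array(L)/1e3)
        rw=proj(w,q([A,B,C,D]),True)-pw; rs=proj(s,q([A,B,C]))-ps; rt=proj(t,q([A,B]))-pt
        if full: print(rw.round(1).tolist(),rs.round(1).tolist(),rt.round(1).tolist())
        return np.r_[rw.ravel(),rs.ravel(),rt.ravel()]
    f=least_squares(res,[.63,-.08,.03,8,-.01],x_scale=[.01,.01,.01,1,.01],loss='soft_l1'); print(f.x.round(4)); res(f.x,True)
    for n,q in (("cheek",[24,0,40]),("home",[7.5,0,40])): print(n,P(f.x,np.array(q)/1e3).round(4))
    for c in [(65,105),(662,90),(660,712),(65,718)]: print(onz(w,(195+c[0]/6,5+c[1]/6),.008,True).round(4))
E
python3 fitp.py
```

```text
[[ 0.87 -0.   -0.5 ]
 [ 0.    1.   -0.  ]
 [ 0.5   0.    0.87]]
[ 0.6303 -0.0755  0.0261  7.8854 -0.0099]
[[0.8, -0.5], [0.4, 0.1], [-0.2, 0.6], [-0.1, -0.0]] [[1.3, -0.2], [0.2, -0.6], [0.1, 1.2]] [[0.3, -0.9], [-2.7, -0.1]]
cheek [ 0.6311 -0.0754  0.0727]
home [ 0.6169 -0.0774  0.0645]
[ 0.7048 -0.1311  0.008 ]
[ 0.5833 -0.1477  0.008 ]
[ 0.5654 -0.0173  0.008 ]
[ 0.6863 -0.0007  0.008 ]
```

```bash
cat >> h.py <<'E'
V=np.array([.6303,-.0755,.0261,7.89])
def RP(): return R.from_euler('z',V[3],degrees=True)*R.from_euler('y',-30,degrees=True)
def pk(x,y,z): return RP().apply(np.array([x,y,z])/1e3)+V[:3]
def Rcas():
    m=RP().as_matrix(); return R.from_matrix(np.c_[-m[:,1],-m[:,0],-m[:,2]])
def Rwed():
    m=RP().as_matrix(); return R.from_matrix(np.c_[m[:,0],-m[:,1],-m[:,2]])
def inp(): # TCP in pocket frame mm
    o=get_obs(); m=RP(); return (m.inv().apply(o["tool_pos"]-V[:3])*1e3).round(2), (m.inv().apply(o["force"])).round(2)
E
python3 - <<'E'
from h import *
print(pk(7.5,0,117)); delta(pk(7.5,0,117),Rcas())
E
```

```text
[ 0.5787875  -0.08263879  0.13117497]
t 7.4 d [136.2  24.2 118.4] a [30.    0.05  0.17]
```

```bash
python3 -m inch '[{"ax":5,"ay":0,"az":0,"dx":40,"dy":5,"dz":0,"fingers":5},{"ax":13,"ay":0,"az":0.2,"dx":90,"dy":12,"dz":10,"fingers":5},{"ax":22,"ay":0,"az":0.2,"dx":125,"dy":20,"dz":40,"fingers":5},{"ax":29,"ay":0,"az":0.2,"dx":136,"dy":24,"dz":80,"fingers":5},{"ax":30,"ay":0,"az":0.2,"dx":136,"dy":24,"dz":108,"fingers":5},{"ax":30,"ay":0,"az":0.2,"dx":136,"dy":24,"dz":118,"fingers":5},{"ax":30,"ay":0,"az":0.2,"dx":136,"dy":24,"dz":118,"fingers":5},{"ax":30,"ay":0,"az":0.2,"dx":136,"dy":24,"dz":118,"fingers":5}]'
python3 - <<'E'
from h import *
print(inp()); delta(pk(7.5,0,117),Rcas())
s=snap("side");w=snap("wrist","w7");t=snap("top")
crop(s,230,100,400,260,5,"s7");crop(t,220,120,340,230,6,"t7")
o=get_obs();print(o["joint_pos"].round(1))
E
```

```text
clock: 8.4
tool_pos: [0.5797, -0.0829, 0.1325]
orientation: [-149.9, 0.0, -82.2]
force: [0.6, -0.3, -0.6]
opening: 0.0099
(array([  8.97,  -0.35, 117.7 ]), array([ 0.17, -0.34, -0.76]))
t 8.4 d [-0.3  1.5  0.7] a [-0.07  0.01 -0.07]
[ 11.7   4.  -48.5  14.2  -7.7 -17.4]
```

View pics/s7.png

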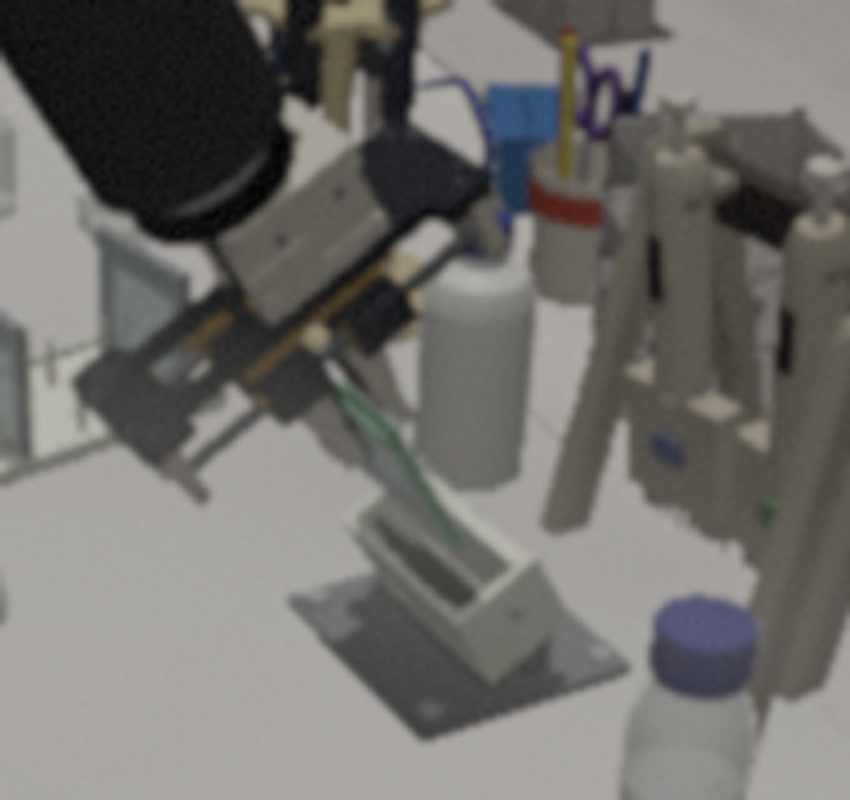

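View pics/w7.png

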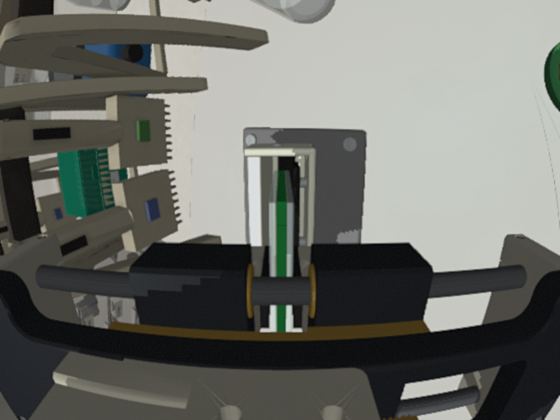

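```bash
cat > kin.py <<'E'
from h import *
from scipy.optimize import least_squares
D=[([79.7047,20.5918,.6334,0,-70.137,-16.508],[.30417,.60202,.2256],[179.9,0,-26.81]),
([42.8,8.8,-12,0,-69.2,-25.9],[.5156,.2162,.2508],[-179.99,-.01,-73.07]),
([24.6,11.4,-8.9,0,-69.7,-16.5],[.5836,.0559,.2496],[-180,0,-81.92]),
([11.7,4,-48.5,14.2,-7.7,-17.4],[.5797,-.0829,.1325],[-149.9,0,-82.2])]
def E(a,q): return R.from_euler(a,q,degrees=True)
def fk(q,k):
    a1,d1,L2,L3,a3,L6,lat,s4,s6=k[:9]
    A=E('z',q[0]); B=A*E('y',q[1]); C=B*E('y',-q[2]); 
    p=A.apply([a1,lat,d1])+B.apply([0,0,L2])+C.apply([L3,0,a3])
    F=C*E('x',s4*q[3])*E('y',-q[4]); p=p+F.apply([L6,0,0])
    G=F*E('x',s6*q[5])
    return p,G   # tool z = G x
if __name__=="__main__":
  for s4 in (1,-1):
   for s6 in (1,-1):
    best=None
    rng=np.random.default_rng(0)
    def res(k):
        k=np.r_[k,s4,s6]; r=[]
        for q,p,e in D:
            P,G=fk(q,k); r+=list(P-p); r+=list(.3*(G.apply([1,0,0])-E('xyz',e).apply([0,0,1])))
        return np.r_[r,.02*(k[:7]-[0,.3,.4,.4,0,.2,-.1])]
    for i in range(10):
        f=least_squares(res,[0,.3,.4,.4,0,.2,-.15]+rng.normal(0,.1,7))
        if best is None or f.cost<best.cost: best=f
    print(s4,s6,best.cost,best.x.round(3)); print((best.fun[:24].reshape(4,6)*1e3).round(1).tolist())
E
python3 kin.py
```

```text
1 1 0.00033685525225789453 [ 0.134 -0.087  0.596  0.285  0.1    0.243 -0.196]
[[3.5, -2.1, -0.6, 0.1, -0.0, -0.0], [4.0, -1.5, 0.8, -0.1, 0.0, -0.0], [1.3, -3.2, -0.1, -0.0, -0.0, 0.0], [-2.7, 10.9, -0.0, -4.1, 19.7, -0.0]]
1 -1 0.00033685525225789496 [ 0.134 -0.087  0.596  0.285  0.1    0.243 -0.196]
[[3.5, -2.1, -0.6, 0.1, -0.0, -0.0], [4.0, -1.5, 0.8, -0.1, 0.0, -0.0], [1.3, -3.2, -0.1, -0.0, -0.0, -0.0], [-2.7, 10.9, -0.0, -4.1, 19.7, -0.0]]
-1 1 3.287163855509094e-05 [ 0.08   0.114  0.597  0.367  0.035  0.356 -0.191]
[[-1.2, -0.7, -0.3, 0.1, -0.0, -0.0], [0.1, 1.5, 0.4, -0.1, 0.0, -0.0], [-0.7, 1.3, -0.0, -0.0, -0.0, 0.0], [0.5, -3.6, -0.0, -0.1, 0.4, -0.0]]
-1 -1 3.287163855509093e-05 [ 0.08   0.114  0.597  0.367  0.035  0.356 -0.191]
[[-1.2, -0.7, -0.3, 0.1, -0.0, -0.0], [0.1, 1.5, 0.4, -0.1, 0.0, -0.0], [-0.7, 1.3, -0.0, -0.0, -0.0, -0.0], [0.5, -3.6, -0.0, -0.1, 0.4, -0.0]]
```

```bash
cat > ik.py <<'E'
from kin import *
K=[.08,.114,.597,.367,.035,.356,-.191,-1,-1]
# tool frame relative to G: calibrate const rotation from data
p,G=fk(D[0][0],K); T0=E('xyz',D[0][2]); 
for s6 in (1,-1):
    K[8]=s6; off=[(fk(q,K)[1].inv()*E('xyz',e)) for q,_,e in D]
    sp=max((off[0].inv()*o).magnitude() for o in off)
    if sp<.1: OFF=off[0]; S6=s6; break
else: raise SystemExit("no")
K[8]=S6
LO=np.array([-176.03,-82.01,-58.28,-173.87,-174.79,-173.66]);HI=np.array([176.03,121.73,71.71,95.51,-.11,173.66])
def ik(P,Rt,q0):
    def r(q):
        p,G=fk(q,K); return np.r_[(p-P)*1e3,((G*OFF).inv()*Rt).as_rotvec()*300]
    f=least_squares(r,np.clip(q0,LO+.1,HI-.1),bounds=(LO,HI)); return f.x,f.cost
if __name__=="__main__":
    print(S6,sp)
    q=[11.7,4,-48.5,14.2,-7.7,-17.4]
    for z in (117,100,80,60,52): 
        q,c=ik(pk(7,0,z),Rcas(),q); print(z,q.round(1),round(c,3))
    q=np.array([11.7,4,-48.5,14.2,-7.7,80]) 
    for j4,j6 in ((14,80),(-60,150)):
      q[3]=j4;q[5]=j6
      for z in (110,90,70,51):
        q,c=ik(pk(27.5,0,z),Rwed(),q); print("w",z,q.round(1),round(c,3))
E
python3 ik.py
```

```text
-1 0.001925503025972212
117 [ 12.4   3.8 -48.9  17.3  -7.8 -21. ] 0.0
100 [ 12.3   6.  -49.7  27.   -5.  -30.7] 0.0
80 [ 12.2   8.7 -50.4  66.5  -2.4 -70.2] 0.0
60 [ 12.1  11.2 -49.9  95.5  -2.1 -99.2] 13.661
52 [ 12.   12.2 -49.4  95.5  -2.1 -99.1] 34.537
w 110 [ 12.2   5.3 -46.1  13.9  -8.9  72.6] 0.0
w 90 [ 12.    7.8 -46.9  21.3  -5.7  65.2] 0.0
w 70 [ 11.9  10.4 -47.6  44.2  -2.9  42.4] 0.0
w 51 [ 11.8  12.8 -47.7  95.5  -2.   -8.9] 1.427
w 110 [ 12.2   5.3 -46.1  13.9  -8.9  72.6] 0.0
w 90 [ 12.    7.8 -46.9  21.3  -5.7  65.2] 0.0
w 70 [ 11.9  10.4 -47.6  44.2  -2.9  42.4] 0.0
w 51 [ 11.8  12.8 -47.7  95.5  -2.   -8.9] 1.427
```

```bash
cat >> h.py <<'E'
def Rcas2(t):
    m=(R.from_euler('z',V[3],degrees=True)*R.from_euler('y',-t,degrees=True)).as_matrix(); return R.from_matrix(np.c_[-m[:,1],-m[:,0],-m[:,2]])
def Rwed2(t):
    m=(R.from_euler('z',V[3],degrees=True)*R.from_euler('y',-t,degrees=True)).as_matrix(); return R.from_matrix(np.c_[m[:,0],-m[:,1],-m[:,2]])
HB=52.
def cpose(xb,yb,zb,t):  # tcp for plate bottom centre at pocket xb,yb,zb with tilt t
    Rt=Rcas2(t); return pk(xb,yb,zb)-Rt.apply([0,0,HB/1e3]),Rt
E
python3 - <<'E'
from ik import *
for t in (20,22,24,26,28):
    q=[11.7,4,-48.5,14.2,-12.7,-17.4]
    for z in (60,40,20,0):
        q,c=ik(*cpose(6,0,z,t),q); print(t,z,q.round(1),round(c,3))
E
```

```text
20 60 [ 11.7   7.6 -38.7   3.3 -23.7  -6.7] 0.0
20 40 [ 11.7   9.8 -39.4   3.7 -20.8  -7. ] 0.0
20 20 [ 11.6  12.1 -40.    4.2 -18.   -7.4] 0.0
20 0 [ 11.5  14.4 -40.4   4.8 -15.3  -8. ] 0.0
22 60 [ 11.9   6.8 -40.8   4.3 -20.5  -7.7] 0.0
22 40 [ 11.8   9.1 -41.5   4.9 -17.5  -8.3] 0.0
22 20 [ 11.7  11.4 -42.1   5.8 -14.6  -9.1] 0.0
22 0 [ 11.6  13.8 -42.6   7.  -11.7 -10.3] 0.0
24 60 [ 12.    6.1 -42.9   5.8 -17.2  -9.2] 0.0
24 40 [ 11.9   8.5 -43.6   6.8 -14.  -10.3] 0.0
24 20 [ 11.8  10.9 -44.3   8.5 -11.  -11.9] 0.0
24 0 [ 11.7  13.3 -44.8  11.3  -8.1 -14.7] 0.0
26 60 [ 12.1   5.4 -45.    7.9 -13.8 -11.5] 0.0
26 40 [ 12.    7.9 -45.8  10.1 -10.5 -13.6] 0.0
26 20 [ 11.9  10.4 -46.4  14.   -7.4 -17.5] 0.0
26 0 [ 11.8  13.  -47.   23.   -4.5 -26.5] 0.0
28 60 [ 12.3   4.9 -47.1  11.7 -10.3 -15.4] 0.0
28 40 [ 12.2   7.4 -47.9  16.9  -7.  -20.5] 0.0
28 20 [ 12.   10.  -48.6  30.2  -3.9 -33.8] 0.0
28 0 [ 11.9  12.7 -49.2  84.2  -1.9 -87.8] 0.0
```

```bash
python3 - <<'E'
from h import *
delta(*cpose(6.5,1,55,26))
E
```

```text
t 8.55 d [-1.4 -1.1 10.9] a [-4.09  0.02 -0.08]
```

```bash
python3 -m inch '[{"ax":-2,"ay":0,"az":0,"dx":-1.4,"dy":-0.5,"dz":5,"fingers":5},{"ax":-4.1,"ay":0,"az":0,"dx":-1.4,"dy":-1,"dz":11,"fingers":5},{"ax":-4.1,"ay":0,"az":0,"dx":-1.4,"dy":-1,"dz":11,"fingers":5},{"ax":-4.1,"ay":0,"az":0,"dx":-1.4,"dy":-1,"dz":11,"fingers":5}]'
python3 - <<'E'
from h import *
delta(*cpose(6.5,1,55,26)); print(inp())
s=snap("side");w=snap("wrist");t=snap("top")
crop(s,270,150,350,240,6,"s8");crop(t,230,130,330,220,6,"t8");crop(w,220,110,380,270,4,"w8")
E
```

```text
clock: 9.05
tool_pos: [0.5848, -0.081, 0.1226]
orientation: [-154.1, 0.1, -82.2]
force: [0.3, -0.4, -1.5]
opening: 0.0096
t 9.05 d [-0.2 -1.5 -0.5] a [ 0.07  0.01 -0.11]
(array([  8.57,   0.84, 106.49]), array([-0.5 , -0.47, -1.4 ]))
```

View pics/s8.png

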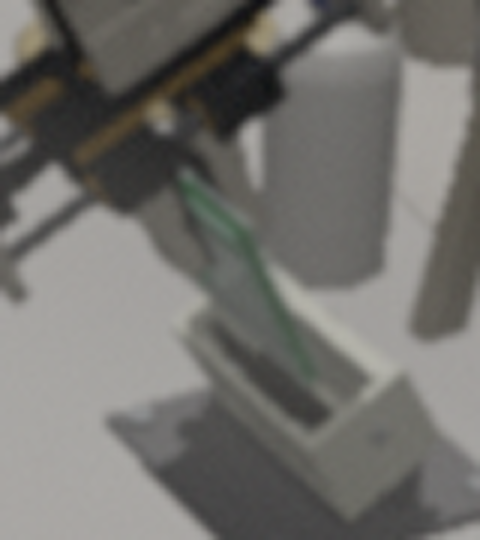

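View pics/w8.png

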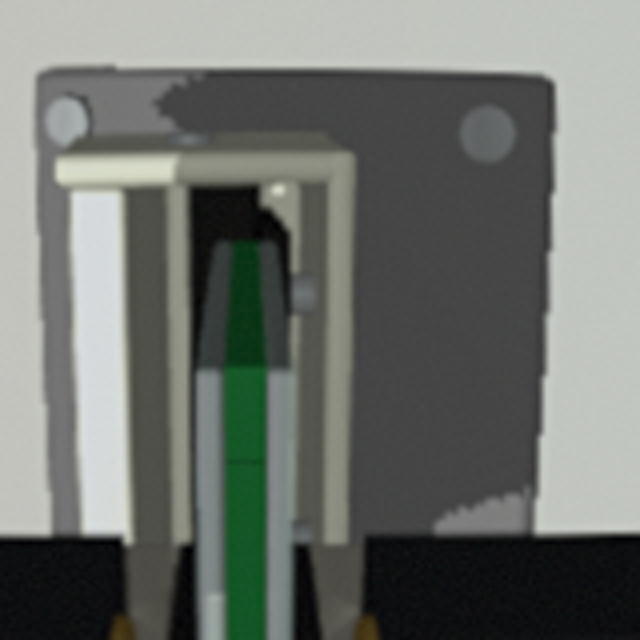

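View pics/t8.png

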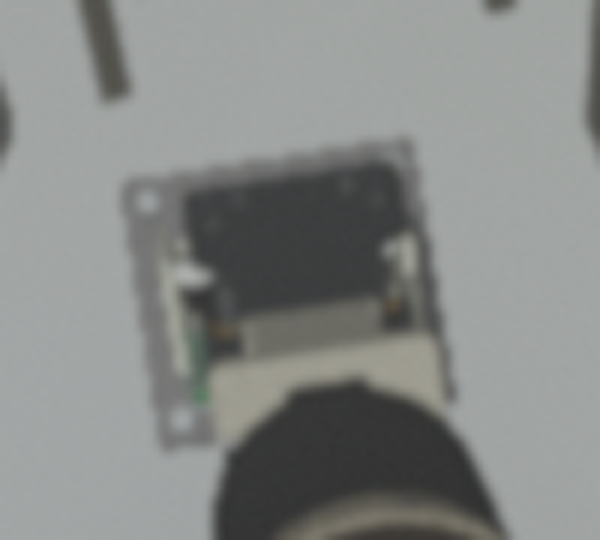

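```bash
cat > ov.py <<'E'
from h import *
def overlay(name,box,k,zb=None,cass=True):
    w=snap("wrist"); o=get_obs(); x0,y0,x1,y1=box
    im=cv2.resize(w["image"][y0:y1,x0:x1,::-1],None,fx=k,fy=k,interpolation=cv2.INTER_CUBIC)
    def line(A,B,c):
        pts=np.linspace(A,B,20); p=(proj(w,pts,True)-[x0,y0]+.5)*k
        cv2.polylines(im,[p.astype(int).reshape(-1,1,2)],False,c,1)
    line(pk(24,-48,40),pk(24,48,40),(0,0,255)); line(pk(0,-48,40),pk(0,48,40),(255,0,0)); line(pk(24,-48,40),pk(-10,-48,40),(0,255,255))
    line(pk(0,-48,0),pk(16,-48,0),(255,0,255));line(pk(0,-48,0),pk(0,-48,40),(255,0,0));line(pk(16,-48,0),pk(24,-48,40),(0,0,255))
    if cass:
        T=toolR(o); f=lambda x,y,z:o["tool_pos"]+T.apply(np.array([x,y,z])/1e3)
        for y in (-5,5): line(f(44,y,HB),f(44,y,HB-85),(0,165,255)); line(f(44,y,HB-85),f(-20,y,HB-85),(0,165,255))
    cv2.imwrite(f"pics/{name}.png",im)
if __name__=="__main__":
    overlay("ov1",(220,110,380,270),4)
E
python3 ov.py
```

```text
(no output)
```

View pics/ov1.png

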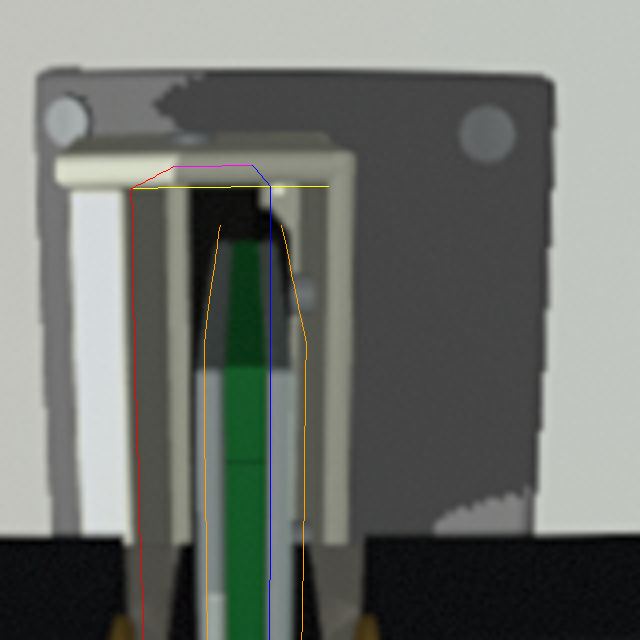

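```bash
python3 - <<'E'
from h import *
w=snap("wrist"); m=RP()
for c in ((215,240),(275,240),(197,368),(293,368)):
    o,d=ray(w,(220+(c[0]+.5)/4-.5,110+(c[1]+.5)/4-.5),True); a=m.inv().apply(o-V[:3])*1e3;b=m.inv().apply(d)
    for z in (53.5,) if c[1]<300 else (138.,): print(c,z,(a+b*(z-a[2])/b[2]).round(1))
p,f=inp();print(p,f); o=get_obs();T=toolR(o);print(m.inv().apply(T.apply([0,0,1])).round(3), (m.inv().apply(o["tool_pos"]+T.apply([0,0,.052])-V[:3])*1e3).round(1))
E
```

```text
(215, 240) 53.5 [ 10.4 -40.7  53.5]
(275, 240) 53.5 [  0.6 -40.6  53.5]
(197, 368) 138.0 [ 16.4 -40.5 138. ]
(293, 368) 138.0 [  6.8 -40.3 138. ]
[  8.46   0.76 106.53] [-0.57 -0.26 -1.01]
[-0.071  0.    -0.997] [ 4.7  0.8 54.7]
```

```bash
python3 -m inch '[{"ax":0,"ay":0,"az":0,"dx":3,"dy":-1.5,"dz":0,"fingers":5},{"ax":0,"ay":0,"az":0,"dx":3,"dy":-1.5,"dz":5,"fingers":5},{"ax":0,"ay":0,"az":0,"dx":3,"dy":-1.5,"dz":10,"fingers":5},{"ax":0,"ay":0,"az":0,"dx":3,"dy":-1.5,"dz":15,"fingers":5},{"ax":0,"ay":0,"az":0,"dx":3,"dy":-1.5,"dz":15,"fingers":5},{"ax":0,"ay":0,"az":0,"dx":3,"dy":-1.5,"dz":15,"fingers":5}]'
cat >> h.py <<'E'
def platebot(w,c,z):
    m=RP(); o,d=ray(w,c,True); a=m.inv().apply(o-V[:3])*1e3;b=m.inv().apply(d); return (a+b*(z-a[2])/b[2]).round(1)
E
python3 - <<'E'
from h import *
from ov import overlay
overlay("ov2",(220,110,380,270),4); print(inp()); o=get_obs();T=toolR(o);print((RP().inv().apply(o["tool_pos"]+T.apply([0,0,.052])-V[:3])*1e3).round(1),o["joint_pos"].round(1))
E
```

```text
clock: 10.05
tool_pos: [0.5932, -0.0828, 0.1095]
orientation: [-154.1, 0.0, -82.2]
force: [0.0, 1.2, -1.3]
opening: 0.0097
(array([ 9.1 , -2.16, 91.26]), array([-0.94,  0.1 , -0.62]))
[ 5.4 -2.1 39.4] [ 11.7   8.4 -42.4   7.1 -13.5 -10.4]
```

View pics/ov2.png

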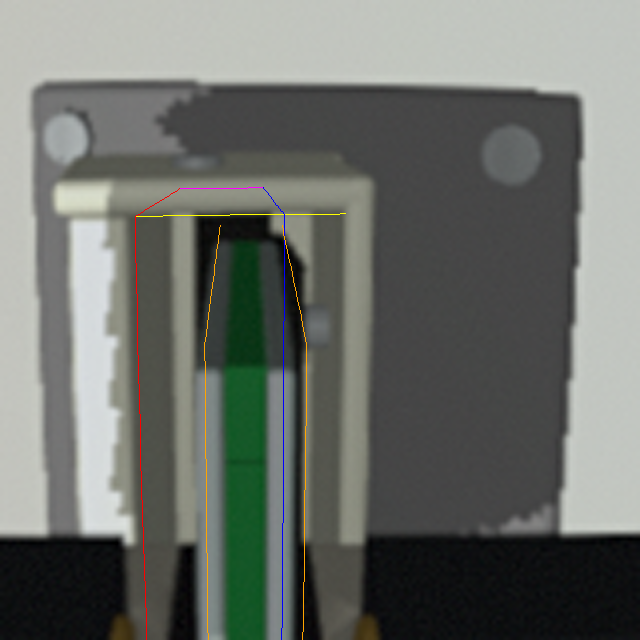

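```bash
python3 -m inch '[{"ax":0,"ay":0,"az":0,"dx":0,"dy":-0.4,"dz":5,"fingers":5},{"ax":0,"ay":0,"az":0,"dx":0,"dy":-0.8,"dz":11,"fingers":5},{"ax":0,"ay":0,"az":0,"dx":0,"dy":-1.3,"dz":18,"fingers":5},{"ax":0,"ay":0,"az":0,"dx":0,"dy":-1.7,"dz":24,"fingers":5},{"ax":0,"ay":0,"az":0,"dx":0,"dy":-2,"dz":28,"fingers":5},{"ax":0,"ay":0,"az":0,"dx":0,"dy":-2,"dz":28,"fingers":5},{"ax":0,"ay":0,"az":0,"dx":0,"dy":-2,"dz":28,"fingers":5}]'
python3 - <<'E'
from h import *
from ov import overlay
overlay("ov3",(220,110,380,270),4); print(inp()); o=get_obs();T=toolR(o);print((RP().inv().apply(o["tool_pos"]+T.apply([0,0,.052])-V[:3])*1e3).round(1),o["joint_pos"].round(1))
E
```

```text
clock: 10.98
tool_pos: [0.6071, -0.0809, 0.0854]
orientation: [-154.1, 0.1, -82.2]
force: [0.3, -0.0, -1.8]
opening: 0.0096
(array([ 9.15, -2.21, 63.3 ]), array([-0.02, -0.05,  0.39]))
[ 5.4 -2.2 11.4] [ 11.4  11.8 -43.3   9.6  -9.1 -12.7]
```

View pics/ov3.png

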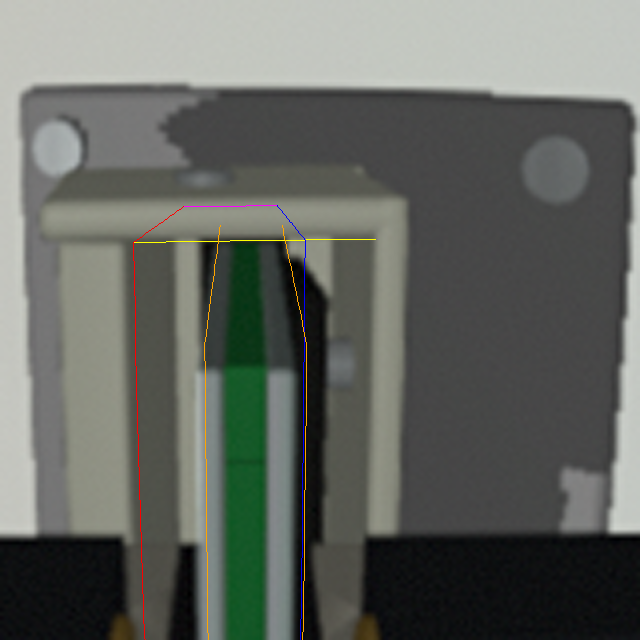

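```bash
python3 -m inch '[{"ax":0,"ay":0,"az":0,"dx":0,"dy":-0.2,"dz":3,"fingers":5},{"ax":0,"ay":0,"az":0,"dx":0,"dy":-0.4,"dz":6,"fingers":5},{"ax":0,"ay":0,"az":0,"dx":0,"dy":-0.5,"dz":8,"fingers":5},{"ax":0,"ay":0,"az":0,"dx":0,"dy":-0.5,"dz":8,"fingers":5},{"ax":0,"ay":0,"az":0,"dx":0,"dy":-0.5,"dz":8,"fingers":5}]'
python3 -c "
from h import *
print(inp(),get_obs()['joint_pos'].round(1))"
python3 -m inch '[{"ax":0,"ay":0,"az":0,"dx":0,"dy":-0.1,"dz":1,"fingers":5},{"ax":0,"ay":0,"az":0,"dx":0,"dy":-0.1,"dz":1,"fingers":5}]'
python3 -c "
from h import *
print(inp(),get_obs()['joint_pos'].round(1))"
```

```text
clock: 11.65
tool_pos: [0.611, -0.0804, 0.0783]
orientation: [-154.1, 0.0, -82.2]
force: [-0.7, -0.1, -0.8]
opening: 0.0098
(array([ 9.01, -2.18, 55.13]), array([-1.02,  0.04, -0.33])) [ 11.2  12.8 -43.8  10.9  -7.7 -13.9]
clock: 11.9
tool_pos: [0.6116, -0.0803, 0.0775]
orientation: [-154.1, 0.1, -82.2]
force: [-0.8, 0.5, -0.3]
opening: 0.0099
(array([ 9.09, -2.16, 54.14]), array([-0.75,  0.59,  0.08])) [ 11.2  12.9 -43.9  11.1  -7.5 -14.1]
```

```bash
f(){ python3 -c "
from h import *
F=[]
for i in range(1): print(inp())"; }
python3 -m inch '[{"ax":0,"ay":0,"az":0,"dx":0,"dy":-0.1,"dz":1,"fingers":5},{"ax":0,"ay":0,"az":0,"dx":0,"dy":-0.1,"dz":1,"fingers":5}]' >/dev/null; f
python3 -m inch '[{"ax":0,"ay":0,"az":0,"dx":0,"dy":-0.1,"dz":1,"fingers":5},{"ax":0,"ay":0,"az":0,"dx":0,"dy":-0.1,"dz":1,"fingers":5}]'>/dev/null;f
```

```text
(array([ 9.11, -2.22, 53.23]), array([-0.5 ,  0.99,  3.18]))
(array([ 9.2 , -2.21, 52.34]), array([-1.76, -0.1 ,  7.66]))
```

```bash
f(){ python3 -c "
from h import *
for i in range(1): print(inp(),get_obs()['joint_pos'][3:5].round(1))"; }
python3 -m inch '[{"ax":0,"ay":0,"az":0,"dx":0,"dy":0,"dz":-1.2,"fingers":5},{"ax":0,"ay":0,"az":0,"dx":0,"dy":0.5,"dz":-1.2,"fingers":5},{"ax":0,"ay":0,"az":0,"dx":0,"dy":0.5,"dz":-1.2,"fingers":5}]' >/dev/null; f
python3 -m inch '[{"ax":0,"ay":0,"az":0,"dx":0,"dy":0.7,"dz":0,"fingers":5},{"ax":0,"ay":0,"az":0,"dx":0,"dy":0.7,"dz":0,"fingers":5}]'>/dev/null;f
python3 -m inch '[{"ax":0,"ay":0,"az":0,"dx":0,"dy":0.7,"dz":0,"fingers":5},{"ax":0,"ay":0,"az":0,"dx":0,"dy":0.7,"dz":0,"fingers":5}]'>/dev/null;f
```

```text
(array([ 9.15, -2.14, 53.38]), array([-0.09, -1.68,  1.63])) [11.4 -7.3]
(array([ 8.57, -2.08, 53.42]), array([ 1.3 , -0.17,  1.91])) [11.6 -7.1]
(array([ 7.93, -2.05, 53.49]), array([ 1.63, -0.23,  1.46])) [11.8 -7. ]
```

```bash
f(){ python3 -c "
from h import *
for i in range(1): print(inp(),get_obs()['joint_pos'][3:5].round(1))"; }
python3 -m inch '[{"ax":0,"ay":0,"az":0,"dx":0,"dy":0.7,"dz":0,"fingers":5},{"ax":0,"ay":0,"az":0,"dx":0,"dy":0.7,"dz":0,"fingers":5}]' >/dev/null; f
python3 -m inch '[{"ax":0,"ay":0,"az":0,"dx":0,"dy":0.7,"dz":0,"fingers":5},{"ax":0,"ay":0,"az":0,"dx":0,"dy":0.7,"dz":0,"fingers":5}]'>/dev/null;f
python3 -c "
from ov import *
overlay('ov4',(220,110,380,270),4)
s=snap('side');crop(s,270,150,350,240,6,'s9')"
```

```text
(array([ 7.25, -2.09, 53.54]), array([ 3.61, -0.25, -0.69])) [12.  -6.8]
(array([ 6.64, -2.05, 53.57]), array([ 4.9 , -0.83, -1.7 ])) [12.2 -6.7]
```

View pics/ov4.png

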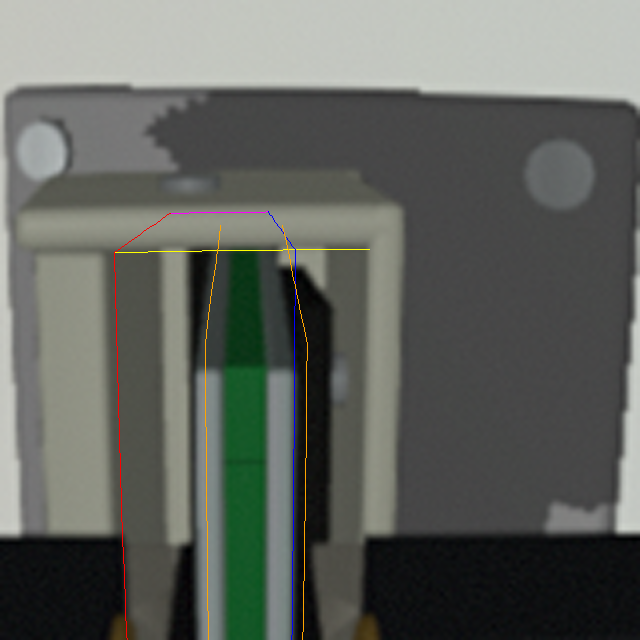

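View pics/s9.png

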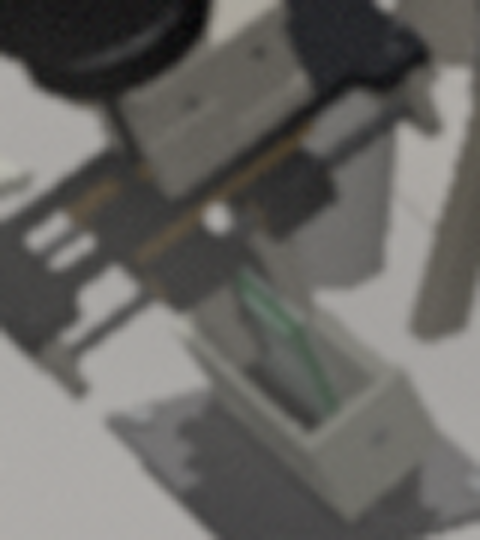

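```bash
python3 -m inch '[{"ax":0,"ay":0,"az":0,"dx":0,"dy":-1.5,"dz":0,"fingers":5},{"ax":0,"ay":0,"az":0,"dx":0,"dy":-1.5,"dz":0,"fingers":5},{"ax":0,"ay":0,"az":0,"dx":0,"dy":-1.5,"dz":0,"fingers":11},{"ax":0,"ay":0,"az":0,"dx":0,"dy":-1.5,"dz":0,"fingers":12},{"ax":0,"ay":0,"az":0,"dx":0,"dy":-1.5,"dz":0,"fingers":14},{"ax":0,"ay":0,"az":0,"dx":0,"dy":-1.5,"dz":0,"fingers":17},{"ax":0,"ay":0,"az":0,"dx":0,"dy":-1.5,"dz":0,"fingers":20},{"ax":0,"ay":0,"az":0,"dx":0,"dy":-1.5,"dz":0,"fingers":24}]'
python3 -c "
from ov import *
overlay('ov5',(220,110,380,270),4); print(inp())
s=snap('side');crop(s,270,150,350,240,6,'s10')"
```

```text
clock: 14.88
tool_pos: [0.6106, -0.0805, 0.0762]
orientation: [-154.1, 0.1, -82.2]
force: [0.1, -0.9, 0.0]
opening: 0.0233
(array([ 7.54, -2.16, 53.48]), array([-0.06, -0.24,  0.19]))
```

View pics/ov5.png

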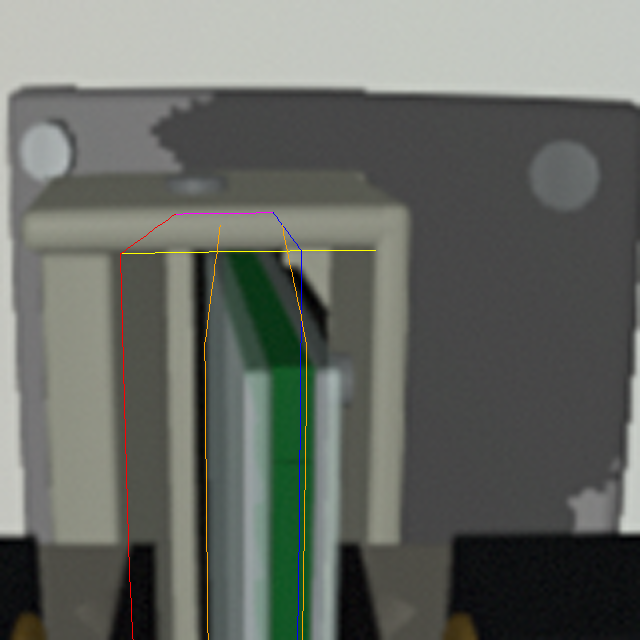

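```bash
python3 -m inch '[{"ax":0,"ay":0,"az":0,"dx":0,"dy":2,"dz":0,"fingers":34},{"ax":0,"ay":0,"az":0,"dx":0,"dy":4,"dz":0,"fingers":44},{"ax":0,"ay":0,"az":0,"dx":0,"dy":5,"dz":0,"fingers":44},{"ax":0,"ay":0,"az":0,"dx":0,"dy":6,"dz":-10,"fingers":44},{"ax":0,"ay":0,"az":0,"dx":0,"dy":8,"dz":-30,"fingers":44},{"ax":0,"ay":0,"az":0,"dx":0,"dy":10,"dz":-60,"fingers":44},{"ax":0,"ay":0,"az":0,"dx":0,"dy":10,"dz":-100,"fingers":44},{"ax":0,"ay":0,"az":0,"dx":0,"dy":10,"dz":-120,"fingers":44}]'
python3 -c "
from ov import *
overlay('ov6',(180,60,400,270),3.5,cass=False); print(inp(),get_obs()['joint_pos'].round(1))
s=snap('side');crop(s,270,150,350,240,6,'s10')"
```

```text
clock: 15.98
tool_pos: [0.5496, -0.0889, 0.1819]
orientation: [-154.0, 0.1, -82.2]
force: [0.2, 0.1, -0.3]
opening: 0.0441
(array([  8.16,  -2.27, 177.43]), array([-0.1 , -0.39,  1.98])) [ 12.3  -1.9 -40.4   4.5 -25.4  -8.1]
```

View pics/ov6.png

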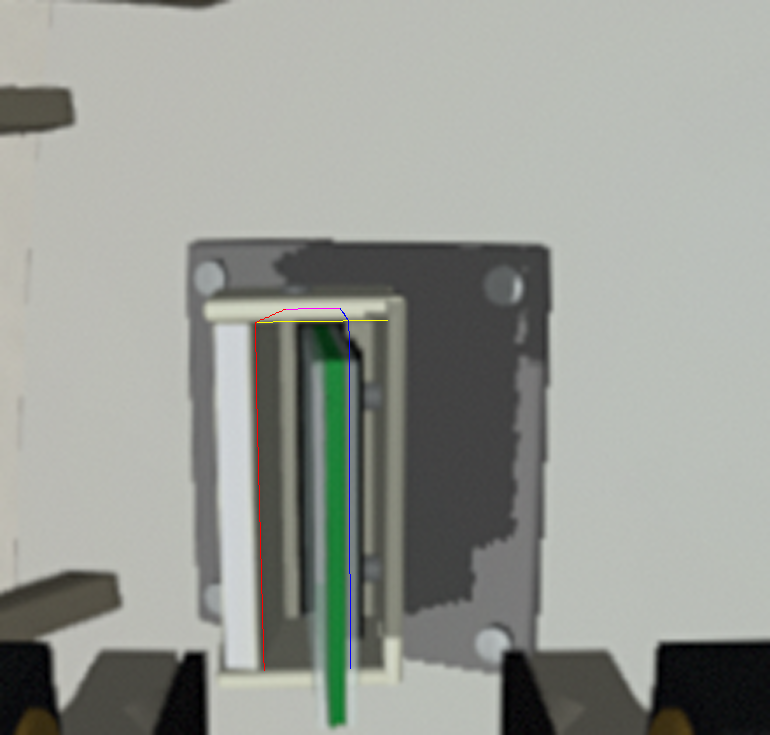

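View pics/s10.png

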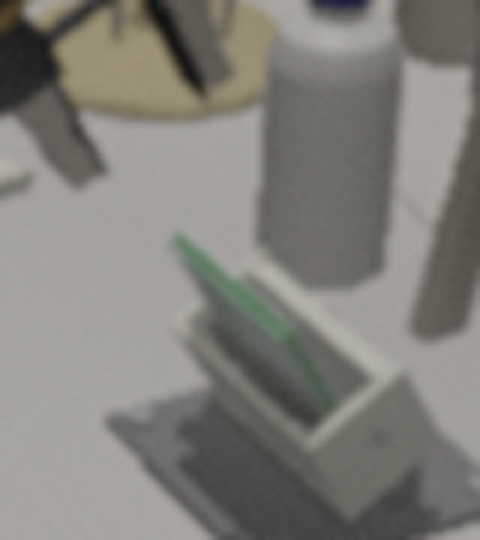

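```bash
cat >> h.py <<'E'
def wtcp(Pw,Rw,kap,gx=20,gz=32):
    "Pw wedge origin world, Rw wedge rot; tool pose gripping it"
    m=Rw.as_matrix(); Rt=Rw*R.from_euler('y',kap,degrees=True)*R.from_euler('x',180,degrees=True)
    return Pw+Rw.apply([gx/1e3,0,gz/1e3])+Rt.apply([0,0,.019]),Rt
def Rwb(yaw): return R.from_euler('z',yaw,degrees=True)
E
python3 - <<'E'
from ik import *
q=np.array([-10,20,0,0,-60,60.])
for kap in (8,10,12,14):
    Pw=np.array([.523,-.332,.044])
    q0=q
    for dz in (.1,.03,0):
        q0,c=ik(*wtcp(Pw+[0,0,dz],Rwb(-33.5),kap),q0); print("blk",kap,dz,q0.round(1),round(c,3))
    q0=np.array([11,5,-45,10,-12,70.])
    for z in (90,70,50,40,37):
        P,Rt=wtcp(pk(9,0,z),RP(),kap); q0,c=ik(P,Rt,q0); print("pk",kap,z,q0.round(1),round(c,3))
p,Rt=wtcp(np.zeros(3),Rwb(0),12); print(p,Rt.as_matrix().round(2))
E
```

```text
blk 8 0.1 [-16.4  23.9  -5.5  -2.5 -68.2  74. ] 0.0
blk 8 0.03 [-16.4  27.2 -12.1  -2.8 -58.4  74.5] 0.0
blk 8 0 [-16.4  28.9 -14.5  -2.9 -54.2  74.7] 0.0
pk 8 90 [ 11.7   8.2 -39.1   4.  -20.7  82.7] 0.0
pk 8 70 [ 11.6  10.5 -39.8   4.5 -17.8  82.2] 0.0
pk 8 50 [ 11.5  12.8 -40.3   5.2 -15.   81.6] 0.0
pk 8 40 [ 11.5  13.9 -40.5   5.7 -13.7  81.1] 0.0
pk 8 37 [ 11.5  14.3 -40.6   5.8 -13.3  81. ] 0.0
blk 10 0.1 [-16.6  25.1  -3.8  -3.1 -70.7  74.4] 0.0
blk 10 0.03 [-16.6  28.3 -10.4  -3.3 -60.9  75. ] 0.0
blk 10 0 [-16.6  29.9 -12.8  -3.4 -56.8  75.3] 0.0
pk 10 90 [ 11.6   8.9 -37.4   3.1 -23.8  83.6] 0.0
pk 10 70 [ 11.5  11.1 -38.    3.5 -21.   83.4] 0.0
pk 10 50 [ 11.4  13.3 -38.5   3.9 -18.2  83. ] 0.0
pk 10 40 [ 11.4  14.4 -38.7   4.1 -16.9  82.8] 0.0
pk 10 37 [ 11.4  14.8 -38.8   4.2 -16.5  82.7] 0.0
blk 12 0.1 [-16.9  26.2  -2.2  -3.6 -73.1  74.8] 0.0
blk 12 0.03 [-16.9  29.4  -8.7  -3.8 -63.5  75.5] 0.0
blk 12 0 [-16.9  31.  -11.1  -3.9 -59.4  75.8] 0.0
pk 12 90 [ 11.5   9.6 -35.7   2.5 -26.8  84.4] 0.0
pk 12 70 [ 11.4  11.7 -36.3   2.7 -24.1  84.2] 0.0
pk 12 50 [ 11.4  13.9 -36.7   2.9 -21.4  84. ] 0.0
pk 12 40 [ 11.3  15.  -36.9   3.1 -20.1  83.9] 0.0
pk 12 37 [ 11.3  15.3 -37.    3.1 -19.7  83.8] 0.0
blk 14 0.1 [-17.2  27.4  -0.6  -4.  -75.5  75.2] 0.0
blk 14 0.03 [-17.2  30.5  -7.   -4.3 -66.   75.9] 0.0
blk 14 0 [-17.2  32.1  -9.4  -4.4 -62.   76.2] 0.0
pk 14 90 [ 11.4  10.3 -34.    2.  -29.7  84.9] 0.0
pk 14 70 [ 11.4  12.4 -34.5   2.1 -27.1  84.8] 0.0
pk 14 50 [ 11.3  14.5 -35.    2.2 -24.5  84.7] 0.0
pk 14 40 [ 11.3  15.6 -35.2   2.3 -23.2  84.6] 0.0
pk 14 37 [ 11.2  15.9 -35.2   2.4 -22.9  84.6] 0.0
[ 1.60496779e-02 -2.32682892e-18  1.34151956e-02] [[ 0.98  0.   -0.21]
 [ 0.   -1.   -0.  ]
 [-0.21  0.   -0.98]]
```

```bash
python3 - <<'E'
from h import *
t=snap("top");s=snap("side")
print("cap",onz(t,(340+82/5,130+150/5),.131), "base",onz(t,(340+40/5,130+205/5),.0))
print([ (r["bbox"],r["score"]) for r in search_frame("reagent_bottle","top")][:2],[ (r["bbox"],r["score"]) for r in search_frame("reagent_bottle","side")][:2])
P,Rt=wtcp(np.array([.523,-.332,.044]),Rwb(-33.5),8,20,40); print(P)
delta(P+[0,0,.15],Rt)
E
```

```text
cap [ 0.65021121 -0.26555214  0.131     ] base [ 0.65130465 -0.26717174  0.        ]
[([352.1, 166.4, 31.6, 30.4], 0.69)] [([364.4, 247.1, 27.1, 57.5], 0.62), ([318.8, 219.6, 68.0, 57.1], 0.44)]
[ 0.53747268 -0.34157926  0.06518491]
t 16.27 d [248.7  25.5 -53.1] a [-27.63 -18.33 -46.2 ]
```

```bash
python3 -m inch '[{"ax":-2,"ay":-1.3,"az":-3.3,"dx":20,"dy":2,"dz":-40,"fingers":60},{"ax":-7,"ay":-4.6,"az":-11.6,"dx":65,"dy":10,"dz":-60,"fingers":70},{"ax":-12,"ay":-8,"az":-20,"dx":120,"dy":18,"dz":-60,"fingers":70},{"ax":-17,"ay":-11.3,"az":-28.4,"dx":175,"dy":25,"dz":-55,"fingers":70},{"ax":-22,"ay":-14.6,"az":-36.8,"dx":225,"dy":25,"dz":-53,"fingers":70},{"ax":-27.6,"ay":-18.3,"az":-46.2,"dx":249,"dy":25.5,"dz":-53,"fingers":70},{"ax":-27.6,"ay":-18.3,"az":-46.2,"dx":249,"dy":25.5,"dz":-53,"fingers":70},{"ax":-27.6,"ay":-18.3,"az":-46.2,"dx":249,"dy":25.5,"dz":-53,"fingers":70}]'
python3 -m inch '[{"ax":0,"ay":0,"az":0,"dx":0,"dy":0,"dz":0,"fingers":60},{"ax":0,"ay":0,"az":0,"dx":0,"dy":0,"dz":0,"fingers":60},{"ax":0,"ay":0,"az":0,"dx":0,"dy":0,"dz":0,"fingers":60}]'
python3 - <<'E'
from h import *
w=snap("wrist","w10");P,Rt=wtcp(np.array([.523,-.332,.044]),Rwb(-33.5),8,20,40);delta(P+[0,0,.15],Rt);print(get_obs()["joint_pos"].round(1))
import pickle;pickle.dump((w,get_obs()),open("w10.pkl","wb"))
crop(w,200,100,380,280,4,"w10c")
E
```

```text
clock: 17.27
tool_pos: [0.5381, -0.3416, 0.2129]
orientation: [180.0, 8.2, -33.5]
force: [0.1, -0.9, -0.3]
opening: 0.07
clock: 17.65
tool_pos: [0.5377, -0.3418, 0.2168]
orientation: [-179.9, 7.8, -33.5]
force: [0.1, 0.5, -0.2]
opening: 0.0604
t 17.7 d [-0.1 -0.   1.6] a [-0.09 -0.16 -0.  ]
[-16.4  22.3   2.5  -2.4 -77.7  73.6]
```

View pics/w10.png

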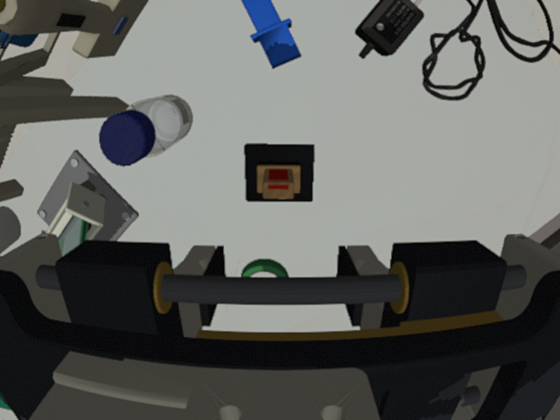

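View pics/w10c.png

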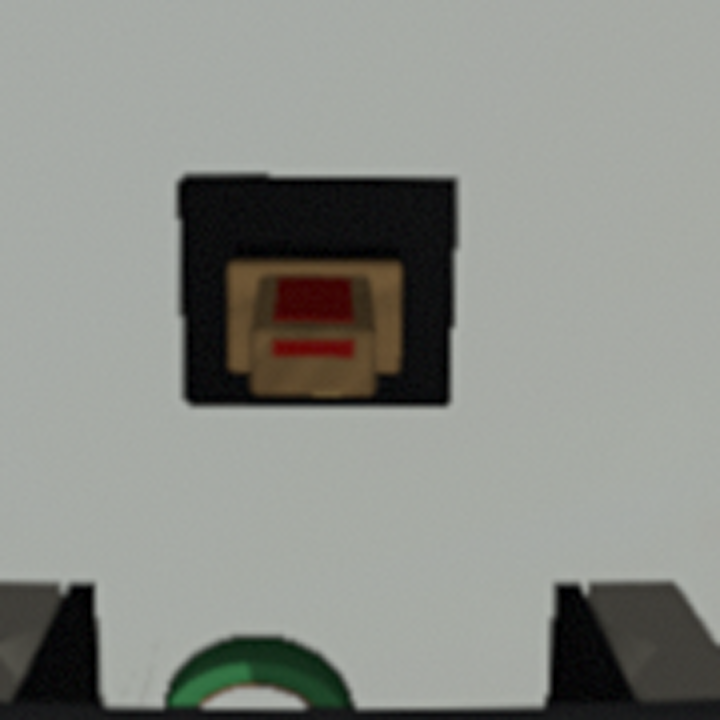

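```bash
python3 - <<'E'
from h import *
import pickle
from scipy.optimize import least_squares
w,o=pickle.load(open("w10.pkl","rb"))
M=np.array([[28,14,51],[28,-14,51],[12,14,51],[12,-14,51],[30,22,6],[30,-22,6]])/1e3
px=np.array([(252,328),(377,328),(250,394),(375,394),(228,260),(403,260)]);px=np.c_[200+(px[:,0]+.5)/4-.5,100+(px[:,1]+.5)/4-.5]
def r(v): return (proj(w,Rwb(v[2]).apply(M)+[v[0],v[1],v[3] if len(v)>3 else .044],True)-px).ravel()
f=least_squares(r,[.523,-.332,-33.5],x_scale=[.01,.01,1]);print(f.x.round(4),f.fun.round(1))
f2=least_squares(r,[.523,-.332,-33.5,.044],x_scale=[.01,.01,1,.01]);print(f2.x.round(4),f2.fun.round(1))
# bottle cap
for c in ((126,137),): print("cap",onz(w,c,.131,True).round(4))
for c in ((101,137),(152,137)): print("cap edge",onz(w,c,.131,True).round(4))
P,Rt=wtcp(np.r_[f.x[:2],.044],Rwb(f.x[2]),8,20,38); print(P); delta(P,Rt)
T=Rt.as_matrix()
for gz in (32,38,40):
    P,_=wtcp(np.r_[f.x[:2],.044],Rwb(f.x[2]),8,20,gz); T=Rt.as_matrix()
    for sx in (-1,1):
        print(gz,"body corner",(P-T[:,2]*.066+T[:,0]*.039*sx-T[:,1]*.0965).round(4))
E
```

```text
[  0.5213  -0.3262 -33.8873] [-0.7 -0.6  0.3 -0.4  0.1  0.1  0.4  0.2 -0.2  0.3  0.2  0.5]
[  0.5207  -0.3258 -33.8886   0.0419] [-0.6 -0.6  0.2 -0.4  0.2 -0.1  0.3  0.1 -0.1  0.4 -0.   0.7]
cap [ 0.6513 -0.2715  0.131 ]
cap edge [ 0.6657 -0.253   0.131 ]
cap edge [ 0.6376 -0.2894  0.131 ]
[ 0.53571135 -0.33586461  0.06318491]
t 17.7 d [ 16.   -3.6 152.8] a [-0.04 -0.16  0.38]
32 body corner [ 0.5651 -0.2393  0.128 ]
32 body corner [ 0.6292 -0.2824  0.1171]
38 body corner [ 0.5651 -0.2393  0.134 ]
38 body corner [ 0.6292 -0.2824  0.1231]
40 body corner [ 0.5651 -0.2393  0.136 ]
40 body corner [ 0.6292 -0.2824  0.1251]
```

```bash
python3 - <<'E'
from ik import *
for kap in (4,5,6):
    q0=np.array([11,5,-45,10,-12,70.])
    for z in (90,60,40,37):
        P,Rt=wtcp(pk(9,0,z),RP(),kap,18,42); q0,c=ik(P,Rt,q0); print("pk",kap,z,q0.round(1),round(c,3))
P,Rt=wtcp(np.array([.5213,-.3262,.044]),Rwb(-33.9),5,18,42); delta(P+[0,0,.06],Rt)
E
```

```text
pk 4 90 [ 12.    5.9 -42.5   6.6 -15.7  80. ] 0.0
pk 4 60 [ 11.8   9.4 -43.6   8.9 -11.1  77.7] 0.0
pk 4 40 [ 11.7  11.9 -44.2  11.9  -8.2  74.8] 0.0
pk 4 37 [ 11.7  12.2 -44.3  12.5  -7.7  74.2] 0.0
pk 5 90 [ 11.9   6.1 -41.6   5.7 -17.3  80.9] 0.0
pk 5 60 [ 11.8   9.6 -42.7   7.4 -12.8  79.3] 0.0
pk 5 40 [ 11.7  12.  -43.3   9.4  -9.8  77.3] 0.0
pk 5 37 [ 11.7  12.4 -43.4   9.8  -9.4  76.9] 0.0
pk 6 90 [ 11.9   6.4 -40.8   5.  -18.9  81.7] 0.0
pk 6 60 [ 11.7   9.9 -41.8   6.3 -14.4  80.5] 0.0
pk 6 40 [ 11.6  12.2 -42.4   7.6 -11.5  79.1] 0.0
pk 6 37 [ 11.6  12.6 -42.5   7.9 -11.1  78.8] 0.0
t 17.7 d [ 6.3 -3.7 89.6] a [-0.05  2.84  0.39]
```

```bash
python3 -m inch '[{"ax":0,"ay":1.5,"az":0.4,"dx":4,"dy":-2,"dz":40,"fingers":50},{"ax":0,"ay":2.8,"az":0.4,"dx":6.3,"dy":-3.7,"dz":80,"fingers":50},{"ax":0,"ay":2.8,"az":0.4,"dx":6.3,"dy":-3.7,"dz":90,"fingers":50},{"ax":0,"ay":2.8,"az":0.4,"dx":6.3,"dy":-3.7,"dz":90,"fingers":50},{"ax":0,"ay":2.8,"az":0.4,"dx":6.3,"dy":-3.7,"dz":90,"fingers":50}]'
python3 - <<'E'
from h import *
P,Rt=wtcp(np.array([.5213,-.3262,.044]),Rwb(-33.9),5,18,42); delta(P+[0,0,.06],Rt)
w=snap("wrist","w11"); crop(w,80,100,400,310,2.5,"w11c");s=snap("side");crop(s,260,180,420,330,5,"s11")
E
```

```text
clock: 18.32
tool_pos: [0.536, -0.336, 0.1278]
orientation: [-180.0, 5.0, -33.9]
force: [0.8, -0.5, 0.6]
opening: 0.0497
t 18.32 d [-1.3  0.1  0.9] a [-0.04 -0.04  0.02]
```

View pics/w11c.png

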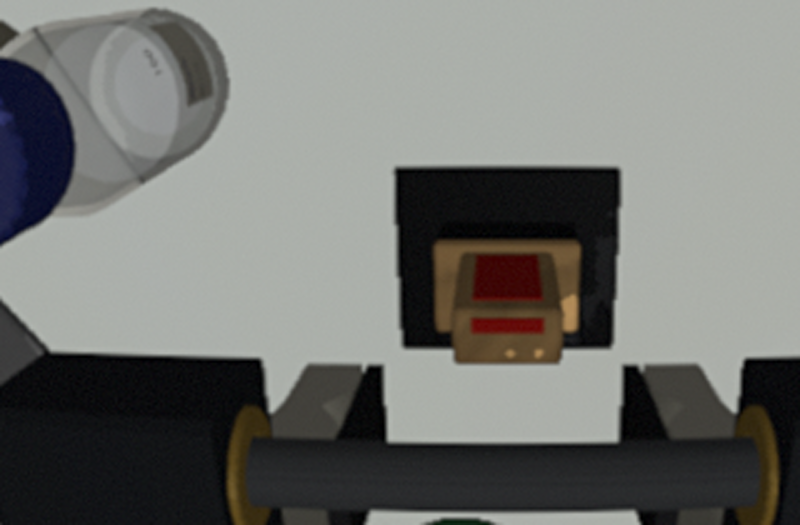

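View pics/s11.png

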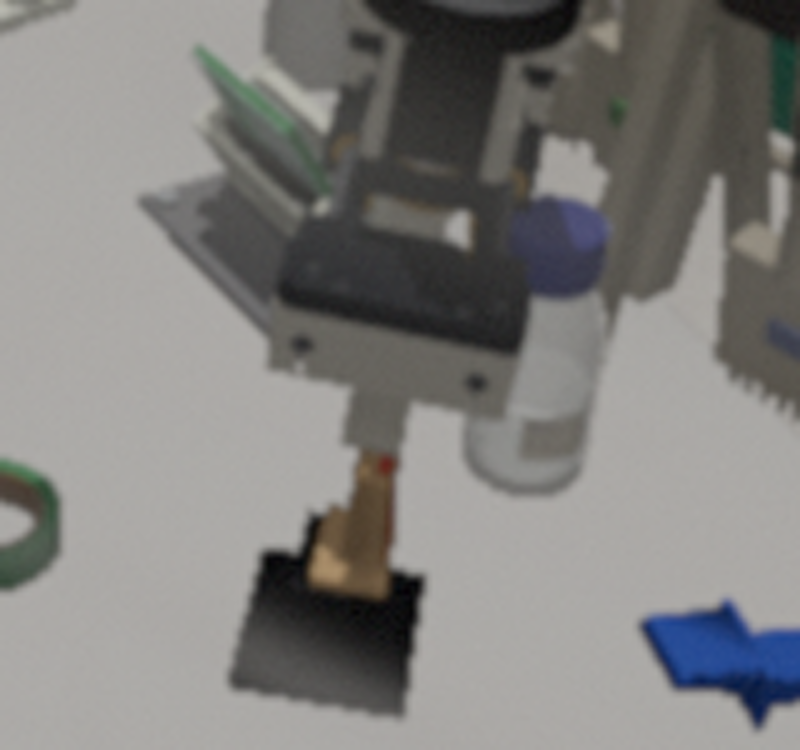

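```bash
python3 - <<'E'
from h import *
P,Rt=wtcp(np.array([.5213,-.3262,.044]),Rwb(-33.9),4,17,43); delta(P,Rt)
E
```

```text
t 18.43 d [ 3.5  0.2 59.4] a [-0.05  0.98  0.01]
```

```bash
python3 -m inch '[{"ax":0,"ay":1,"az":0,"dx":2,"dy":0.7,"dz":0,"fingers":50},{"ax":0,"ay":1,"az":0,"dx":2.5,"dy":0.7,"dz":15,"fingers":50},{"ax":0,"ay":1,"az":0,"dx":3,"dy":0.7,"dz":32,"fingers":50},{"ax":0,"ay":1,"az":0,"dx":3.3,"dy":0.7,"dz":46,"fingers":50},{"ax":0,"ay":1,"az":0,"dx":3.5,"dy":0.7,"dz":54,"fingers":50},{"ax":0,"ay":1,"az":0,"dx":3.5,"dy":0.7,"dz":59,"fingers":50},{"ax":0,"ay":1,"az":0,"dx":3.5,"dy":0.7,"dz":59,"fingers":50}]'
python3 - <<'E'
from h import *
P,Rt=wtcp(np.array([.5213,-.3262,.044]),Rwb(-33.9),4,17,43); delta(P,Rt)
w=snap("wrist","w12");print(get_obs()["force"])
E
```

```text
clock: 19.3
tool_pos: [0.5329, -0.3349, 0.0667]
orientation: [-180.0, 4.1, -33.9]
force: [-0.2, -0.0, -0.3]
opening: 0.05
t 19.3 d [ 1.1 -0.7 -1.5] a [-0.01  0.13  0.01]
[ 0.31805776 -0.18987044 -0.05635913]
```

View pics/w12.png

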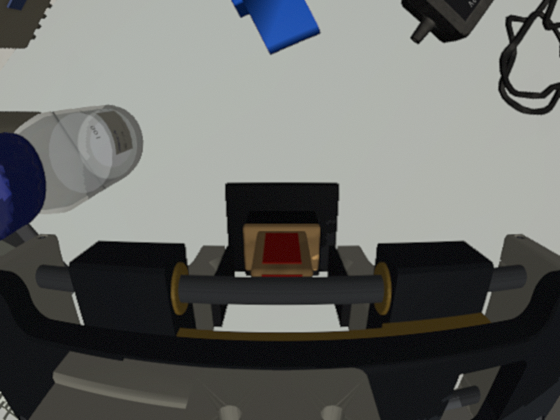

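```bash
python3 -m inch '[{"ax":0,"ay":0,"az":0,"dx":0,"dy":0,"dz":0,"fingers":34},{"ax":0,"ay":0,"az":0,"dx":0,"dy":0,"dz":0,"fingers":20},{"ax":0,"ay":0,"az":0,"dx":0,"dy":0,"dz":0,"fingers":20},{"ax":0,"ay":0,"az":0,"dx":0,"dy":0,"dz":0,"fingers":20},{"ax":0,"ay":0,"az":0,"dx":0,"dy":0,"dz":0,"fingers":20}]'
python3 - <<'E'
from h import *
P,Rt=wtcp(np.array([.5213,-.3262,.044]),Rwb(-33.9),4,17,43); delta(P,Rt)
o=get_obs();T=toolR(o);print(T.inv().apply([0,0,1]).round(3)*100)
E
```

```text
clock: 19.98
tool_pos: [0.5331, -0.335, 0.0673]
orientation: [-180.0, 4.1, -33.9]
force: [-0.5, 0.8, 2.6]
opening: 0.028
t 19.98 d [ 0.9 -0.7 -0.8] a [-0.02  0.08  0.02]
[ -7.1  -0.  -99.7]
```

```bash
python3 -m inch '[{"ax":0,"ay":0,"az":0,"dx":-0.6,"dy":0,"dz":-8,"fingers":20},{"ax":0,"ay":0,"az":0,"dx":-1.6,"dy":0,"dz":-22,"fingers":20},{"ax":0,"ay":0,"az":0,"dx":-3.2,"dy":0,"dz":-45,"fingers":20},{"ax":0,"ay":0,"az":0,"dx":-6,"dy":0,"dz":-85,"fingers":20},{"ax":0,"ay":0,"az":0,"dx":-9.2,"dy":0,"dz":-130,"fingers":20},{"ax":0,"ay":0,"az":0,"dx":-10.6,"dy":0,"dz":-150,"fingers":20},{"ax":0,"ay":0,"az":0,"dx":-10.6,"dy":0,"dz":-150,"fingers":20}]'
cat >> h.py <<'E'
WT=[14.7,0,23.3]; WK=4.1
def wp(x,y,z,t=0): # t extra tilt of wedge about pocket y
    Rw=RP()*R.from_euler('y',t,degrees=True)
    return pk(x,y,z)+Rw.apply(np.array(WT)/1e3), Rw*R.from_euler('y',WK,degrees=True)*R.from_euler('x',180,degrees=True)
def wcur():
    o=get_obs();T=toolR(o);Rw=T*R.from_euler('x',180,degrees=True)*R.from_euler('y',-WK,degrees=True)
    Pw=o["tool_pos"]-Rw.apply(np.array(WT)/1e3); m=RP()
    print("wedge in pocket",(m.inv().apply(Pw-V[:3])*1e3).round(2),"rot",(m.inv()*Rw).as_rotvec(degrees=True).round(2),"F",m.inv().apply(o["force"]).round(1),"t",round(o["clock"],2),"open",round(o["opening"]*1e3,1))
E
python3 - <<'E'
from h import *
wcur(); delta(*wp(11,0,110)); s=snap("wrist","w13")
E
```

```text
clock: 20.85
tool_pos: [0.534, -0.3354, 0.2203]
orientation: [-179.9, 3.8, -33.9]
force: [0.3, 0.4, -2.3]
opening: 0.0278
wedge in pocket [ -37.51 -234.48  218.87] rot [-10.94  28.37 -40.79] F [-0.9  0.3 -2.2] t 20.85 open 27.8
t 20.85 d [ -93.4 -239.8   72.7] a [  8.    28.37 -41.47]
```

View pics/w13.png

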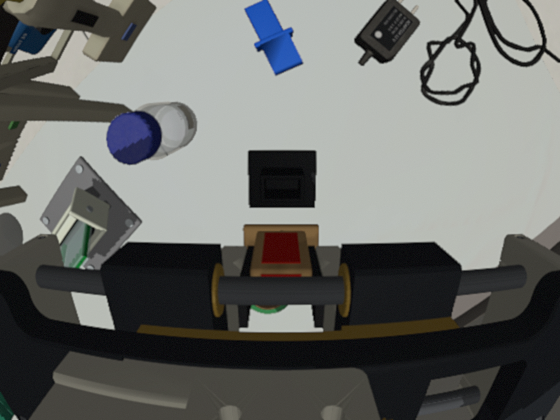

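```bash
python3 - <<'E'
from h import *
print(wp(14,0,130)[0]); delta(*wp(14,0,130)); 
P=np.array(wp(14,0,130)[0]);P[2]=.22;delta(P,wp(14,0,130)[1])
E
```

```text
[ 0.57899525 -0.08261     0.17321169]
t 20.9 d [ -99.4 -234.9   52.5] a [  7.96  28.53 -41.5 ]
t 20.9 d [-102.6 -235.     5.9] a [  7.96  28.53 -41.5 ]
```

Moving over at height first, then down to the hover point.

```bash
python3 -m inch '[{"ax":0.8,"ay":2.9,"az":-4.2,"dx":-12,"dy":-28,"dz":0,"fingers":20},{"ax":2.3,"ay":8.2,"az":-12,"dx":-34,"dy":-78,"dz":0,"fingers":20},{"ax":3.8,"ay":13.5,"az":-20,"dx":-57,"dy":-130,"dz":0,"fingers":20},{"ax":5.3,"ay":18.8,"az":-27.5,"dx":-80,"dy":-180,"dz":0,"fingers":20},{"ax":6.8,"ay":24,"az":-35,"dx":-95,"dy":-215,"dz":3,"fingers":20},{"ax":8,"ay":28.5,"az":-41.5,"dx":-102,"dy":-235,"dz":6,"fingers":20},{"ax":8,"ay":28.5,"az":-41.5,"dx":-102,"dy":-235,"dz":6,"fingers":20},{"ax":8,"ay":28.5,"az":-41.5,"dx":-102,"dy":-235,"dz":6,"fingers":20}]'
python3 - <<'E'
from h import *
wcur(); delta(*wp(14,0,130)); print(get_obs()["joint_pos"].round(1))
E
```

```text
clock: 21.9
tool_pos: [0.5793, -0.0833, 0.2185]
orientation: [-179.9, -25.7, 7.8]
force: [-0.3, -0.9, -0.5]
opening: 0.0279
wedge in pocket [ 36.73  -0.68 169.17] rot [ 0.04  0.23 -0.11] F [-0.6 -0.9 -0.2] t 21.9 open 27.9
t 21.9 d [-19.8  -0.7  40.7] a [-0.05  0.23 -0.11]
[ 12.1  -1.  -33.7   3.4 -31.7  83.2]
```

```bash
python3 -m inch '[{"ax":0,"ay":0.2,"az":0,"dx":-10,"dy":-0.7,"dz":18,"fingers":20},{"ax":0,"ay":0.2,"az":0,"dx":-19.8,"dy":-0.7,"dz":36,"fingers":20},{"ax":0,"ay":0.2,"az":0,"dx":-19.8,"dy":-0.7,"dz":40.5,"fingers":20},{"ax":0,"ay":0.2,"az":0,"dx":-19.8,"dy":-0.7,"dz":40.5,"fingers":20},{"ax":0,"ay":0.2,"az":0,"dx":-19.8,"dy":-0.7,"dz":40.5,"fingers":20}]'
python3 - <<'E'
from h import *
wcur(); w=snap("wrist","w14"); s=snap("side");crop(s,270,120,370,240,6,"s14"); print(get_obs()["joint_pos"].round(1))
E
```

```text
clock: 22.52
tool_pos: [0.5797, -0.0824, 0.1745]
orientation: [-179.9, -26.0, 7.8]
force: [-0.1, 0.2, -0.9]
opening: 0.0276
wedge in pocket [1.5350e+01 1.3000e-01 1.3069e+02] rot [ 0.06 -0.13 -0.05] F [-0.5  0.2 -0.7] t 22.52 open 27.6
[ 12.2   1.7 -38.2   4.5 -24.2  82. ]
```

View pics/w14.png

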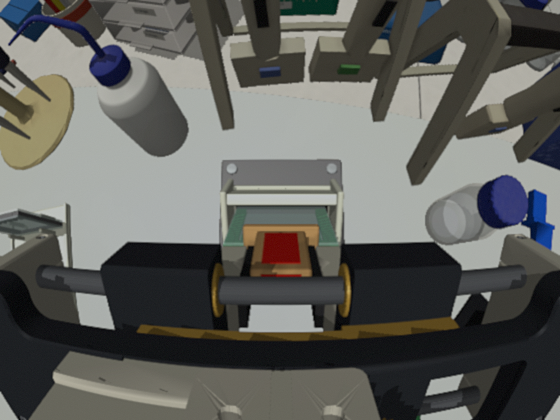

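View pics/s14.png

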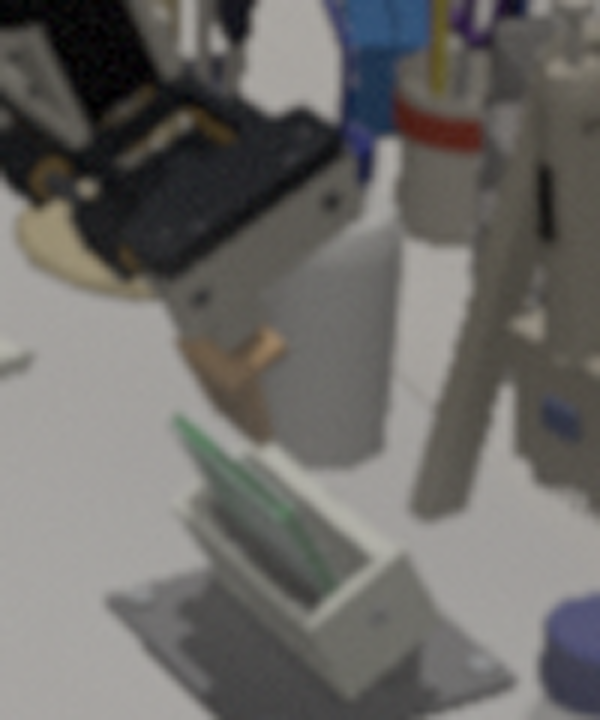

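```bash
python3 - <<'E'
from h import *
delta(*wp(13,0,88)); delta(*wp(12,0,72))
E
```

```text
t 22.62 d [ 0.9  0.3 42.9] a [-0.07 -0.14 -0.03]
t 22.62 d [ 1.   0.3 58.9] a [-0.07 -0.14 -0.03]
```

```bash
python3 -m inch '[{"ax":0,"ay":0,"az":0,"dx":0,"dy":0.3,"dz":12,"fingers":20},{"ax":0,"ay":0,"az":0,"dx":0.5,"dy":0.3,"dz":27,"fingers":20},{"ax":0,"ay":0,"az":0,"dx":0.9,"dy":0.3,"dz":40,"fingers":20},{"ax":0,"ay":0,"az":0,"dx":0.9,"dy":0.3,"dz":43,"fingers":20},{"ax":0,"ay":0,"az":0,"dx":0.9,"dy":0.3,"dz":43,"fingers":20}]'
python3 - <<'E'
from h import *
wcur(); s=snap("side");crop(s,270,120,370,240,6,"s15");w=snap("wrist");crop(w,200,120,370,260,4.5,"w15")
E
```

```text
clock: 23.25
tool_pos: [0.5984, -0.0798, 0.1347]
orientation: [-179.9, -25.9, 7.9]
force: [-0.3, 0.1, -1.3]
opening: 0.0275
wedge in pocket [11.77  0.14 86.85] rot [ 0.07 -0.01 -0.01] F [-0.9  0.1 -1. ] t 23.25 open 27.5
```

View pics/s15.png

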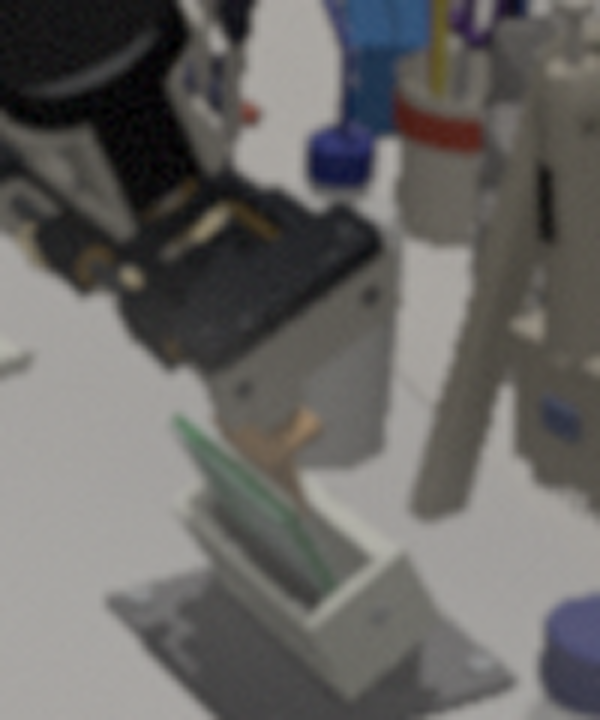

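View pics/w15.png

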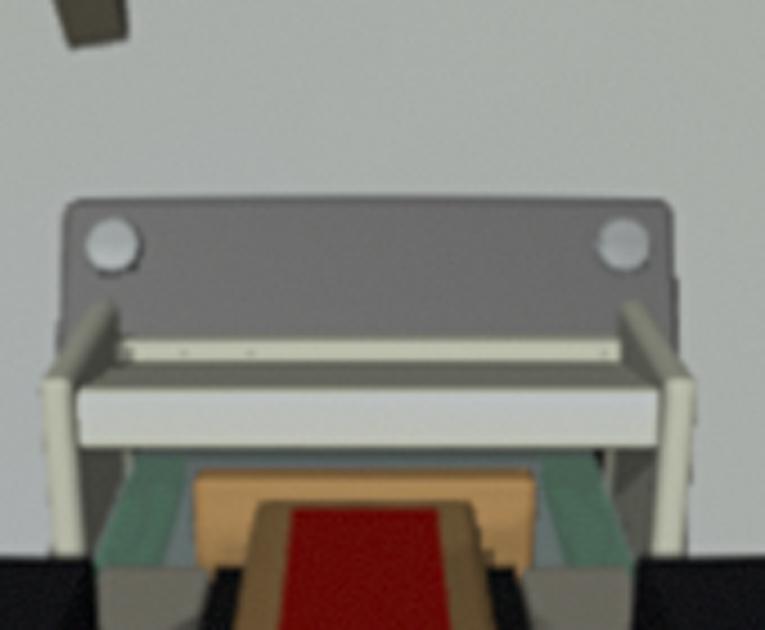

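```bash
python3 - <<'E'
from h import *
delta(*wp(12.3,0,72))
E
python3 -m inch '[{"ax":0,"ay":0,"az":0,"dx":0.8,"dy":0,"dz":4,"fingers":20},{"ax":0,"ay":0,"az":0,"dx":1.2,"dy":0,"dz":9,"fingers":20},{"ax":0,"ay":0,"az":0,"dx":1.5,"dy":0,"dz":14,"fingers":20},{"ax":0,"ay":0,"az":0,"dx":1.5,"dy":0,"dz":14.5,"fingers":20},{"ax":0,"ay":0,"az":0,"dx":1.5,"dy":0,"dz":14.5,"fingers":20}]'
python3 - <<'E'
from h import *
wcur()
E
```

```text
t 23.35 d [ 1.3  0.1 15.4] a [-0.08 -0.07 -0.01]
clock: 23.98
tool_pos: [0.6061, -0.0787, 0.1228]
orientation: [-179.9, -26.0, 7.9]
force: [-0.5, 0.1, -0.1]
opening: 0.0281
wedge in pocket [12.52  0.17 72.66] rot [ 0.07 -0.05 -0.01] F [-0.4  0.2  0.2] t 23.98 open 28.1
```

```bash
python3 -m inch '[{"ax":0,"ay":0,"az":0,"dx":-0.2,"dy":0,"dz":3,"fingers":20},{"ax":0,"ay":0,"az":0,"dx":-0.5,"dy":0,"dz":7,"fingers":20},{"ax":0,"ay":0,"az":0,"dx":-0.5,"dy":0,"dz":7,"fingers":20},{"ax":0,"ay":0,"az":0,"dx":-0.5,"dy":0,"dz":7,"fingers":20}]' >/dev/null
python3 -c "
from h import *
wcur()"
python3 -m inch '[{"ax":0,"ay":0,"az":0,"dx":0.7,"dy":0,"dz":0,"fingers":20},{"ax":0,"ay":0,"az":0,"dx":0.7,"dy":0,"dz":0,"fingers":20}]' >/dev/null
python3 -c "
from h import *
wcur()"
python3 -m inch '[{"ax":0,"ay":0,"az":0,"dx":0.7,"dy":0,"dz":0,"fingers":20},{"ax":0,"ay":0,"az":0,"dx":0.7,"dy":0,"dz":0,"fingers":20}]' >/dev/null
python3 -c "
from h import *
wcur()"
```

```text
wedge in pocket [11.73  0.2  65.81] rot [ 0.08 -0.08 -0.01] F [-0.2 -0.  -0.9] t 24.48 open 27.7
wedge in pocket [12.34  0.17 65.84] rot [ 0.08 -0.07 -0.02] F [-0.5  0.4  0. ] t 24.73 open 28.1
wedge in pocket [13.12  0.2  65.76] rot [ 0.08 -0.08 -0.02] F [-1.   0.3 -0.8] t 24.98 open 27.6
```

```bash

python3 -m inch '[{"ax":0,"ay":0,"az":0,"dx":0.6,"dy":0,"dz":0,"fingers":20},{"ax":0,"ay":0,"az":0,"dx":0.6,"dy":0,"dz":0,"fingers":20}]' >/dev/null
python3 -c "
from h import *
wcur()"
python3 -m inch '[{"ax":0,"ay":0,"az":0,"dx":0.6,"dy":0,"dz":0,"fingers":20},{"ax":0,"ay":0,"az":0,"dx":0.6,"dy":0,"dz":0,"fingers":20}]' >/dev/null
python3 -c "
from h import *
wcur()"
```

```text
wedge in pocket [13.76  0.19 65.7 ] rot [ 0.08 -0.08 -0.02] F [-1.1  0.1  0.2] t 25.23 open 27.7
wedge in pocket [14.34  0.2  65.65] rot [ 0.08 -0.08 -0.02] F [-0.8 -0.5 -0.5] t 25.48 open 28.2
```

```bash

python3 -m inch '[{"ax":0,"ay":0,"az":0,"dx":0.6,"dy":0,"dz":0,"fingers":20},{"ax":0,"ay":0,"az":0,"dx":0.6,"dy":0,"dz":0,"fingers":20}]' >/dev/null
python3 -c "
from h import *
wcur()"
python3 -m inch '[{"ax":0,"ay":0,"az":0,"dx":0.6,"dy":0,"dz":0,"fingers":20},{"ax":0,"ay":0,"az":0,"dx":0.6,"dy":0,"dz":0,"fingers":20}]' >/dev/null
python3 -c "
from ov import *
wcur()
w=snap('wrist');crop(w,200,120,370,260,4.5,'w16')"
```

```text
wedge in pocket [14.58  0.17 65.58] rot [ 0.07 -0.05 -0.02] F [-1.  -0.9  0.8] t 25.73 open 27.8
wedge in pocket [14.72  0.11 65.54] rot [ 0.07 -0.01 -0.03] F [-1.6  0.2  1.6] t 25.98 open 28.1
```

View pics/w16.png

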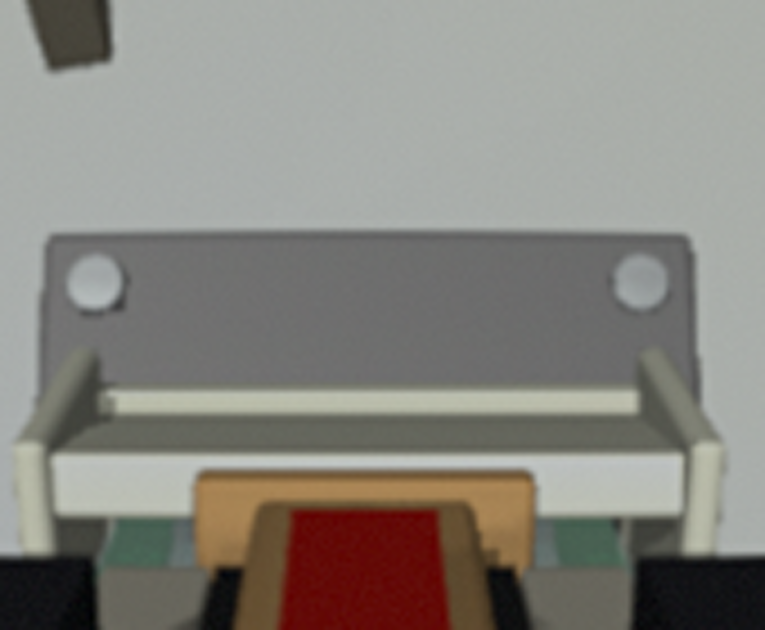

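```bash

python3 -m inch '[{"ax":0,"ay":0,"az":0,"dx":0,"dy":0,"dz":0,"fingers":20}]' >/dev/null
python3 -c "
from ov import *
wcur()"
python3 -m inch '[{"ax":0,"ay":0,"az":0,"dx":-1,"dy":0,"dz":0,"fingers":20},{"ax":0,"ay":0,"az":0,"dx":-1.5,"dy":0,"dz":0,"fingers":20},{"ax":0,"ay":0,"az":0,"dx":-1.5,"dy":0,"dz":0,"fingers":20}]' >/dev/null
python3 -c "
from ov import *
wcur(); delta(*wp(12.7,0,60))"
```

```text
wedge in pocket [14.74  0.13 65.52] rot [ 0.07 -0.01 -0.03] F [-3.5  0.3  0.5] t 26.15 open 27.8
wedge in pocket [14.49  0.23 65.71] rot [ 0.08 -0.12 -0.01] F [-0.7 -0.2 -1.5] t 26.52 open 28.0
t 26.52 d [-1.3  0.2  5.8] a [-0.08 -0.12 -0.  ]
```

```bash

python3 -m inch '[{"ax":0,"ay":0,"az":0,"dx":-1.1,"dy":0,"dz":0,"fingers":20},{"ax":0,"ay":0,"az":0,"dx":-1.3,"dy":0,"dz":3,"fingers":20},{"ax":0,"ay":0,"az":0,"dx":-1.3,"dy":0,"dz":5.8,"fingers":20},{"ax":0,"ay":0,"az":0,"dx":-1.3,"dy":0,"dz":5.8,"fingers":20},{"ax":0,"ay":0,"az":0,"dx":-1.3,"dy":0,"dz":5.8,"fingers":20}]' >/dev/null
python3 -c "
from ov import *
wcur(); delta(*wp(12.2,0,55))"
```

```text
wedge in pocket [12.22  0.19 59.89] rot [ 0.08 -0.07 -0.02] F [-0.4  0.4 -0.6] t 27.15 open 27.7
t 27.15 d [0.4 0.2 4.9] a [-0.08 -0.07 -0.01]
```

Free so far. Now down in small steps.

```bash

python3 -m inch '[{"ax":0,"ay":0,"az":0,"dx":0.2,"dy":0,"dz":2.5,"fingers":20},{"ax":0,"ay":0,"az":0,"dx":0.3,"dy":0,"dz":5,"fingers":20},{"ax":0,"ay":0,"az":0,"dx":0.3,"dy":0,"dz":5,"fingers":20}]' >/dev/null
python3 -c "
from ov import *
wcur()"
python3 -m inch '[{"ax":0,"ay":0,"az":0,"dx":-0.3,"dy":0,"dz":1.5,"fingers":20},{"ax":0,"ay":0,"az":0,"dx":-0.4,"dy":0,"dz":3,"fingers":20},{"ax":0,"ay":0,"az":0,"dx":-0.4,"dy":0,"dz":3,"fingers":20}]' >/dev/null
python3 -c "
from ov import *
wcur()"
```

```text
wedge in pocket [11.96  0.19 54.72] rot [ 0.08 -0.05 -0.02] F [-0.3  0.1 -0.2] t 27.52 open 28.0
wedge in pocket [11.72  0.22 51.91] rot [ 0.08 -0.08 -0.01] F [ 0.8 -0.3 -0.2] t 27.9 open 27.7
```

```bash

python3 -m inch '[{"ax":0,"ay":0,"az":0,"dx":-0.2,"dy":0,"dz":1.5,"fingers":20},{"ax":0,"ay":0,"az":0,"dx":-0.4,"dy":0,"dz":3,"fingers":20},{"ax":0,"ay":0,"az":0,"dx":-0.4,"dy":0,"dz":3,"fingers":20}]' >/dev/null
python3 -c "
from ov import *
wcur()"
python3 -m inch '[{"ax":0,"ay":0,"az":0,"dx":-0.2,"dy":0,"dz":1,"fingers":20},{"ax":0,"ay":0,"az":0,"dx":-0.3,"dy":0,"dz":2,"fingers":20},{"ax":0,"ay":0,"az":0,"dx":-0.3,"dy":0,"dz":2,"fingers":20}]' >/dev/null
python3 -c "
from ov import *
wcur()"
```

```text
wedge in pocket [11.07  0.21 48.92] rot [ 0.08 -0.08 -0.02] F [ 0.7 -0.8 -1.2] t 28.27 open 27.4
wedge in pocket [10.67  0.23 47.01] rot [ 0.08 -0.08 -0.02] F [ 1.1 -0.5 -0.5] t 28.65 open 27.7
```

```bash

python3 -m inch '[{"ax":0,"ay":0,"az":0,"dx":-0.1,"dy":0,"dz":1,"fingers":20},{"ax":0,"ay":0,"az":0,"dx":-0.2,"dy":0,"dz":2,"fingers":20},{"ax":0,"ay":0,"az":0,"dx":-0.2,"dy":0,"dz":2,"fingers":20}]' >/dev/null
python3 -c "
from ov import *
wcur()"
python3 -m inch '[{"ax":0,"ay":0,"az":0,"dx":-0.1,"dy":0,"dz":1,"fingers":20},{"ax":0,"ay":0,"az":0,"dx":-0.2,"dy":0,"dz":2,"fingers":20},{"ax":0,"ay":0,"az":0,"dx":-0.2,"dy":0,"dz":2,"fingers":20}]' >/dev/null
python3 -c "
from ov import *
wcur()
w=snap('wrist');crop(w,200,120,370,260,4.5,'w17');s=snap('side');crop(s,270,120,370,240,6,'s17')"
```

```text
wedge in pocket [10.32  0.23 45.01] rot [ 0.08 -0.08 -0.02] F [0.9 0.4 0.6] t 29.02 open 27.6
wedge in pocket [ 9.94  0.21 43.03] rot [ 0.08 -0.08 -0.02] F [ 1.9 -0.9  1.2] t 29.4 open 27.5
```

View pics/w17.png

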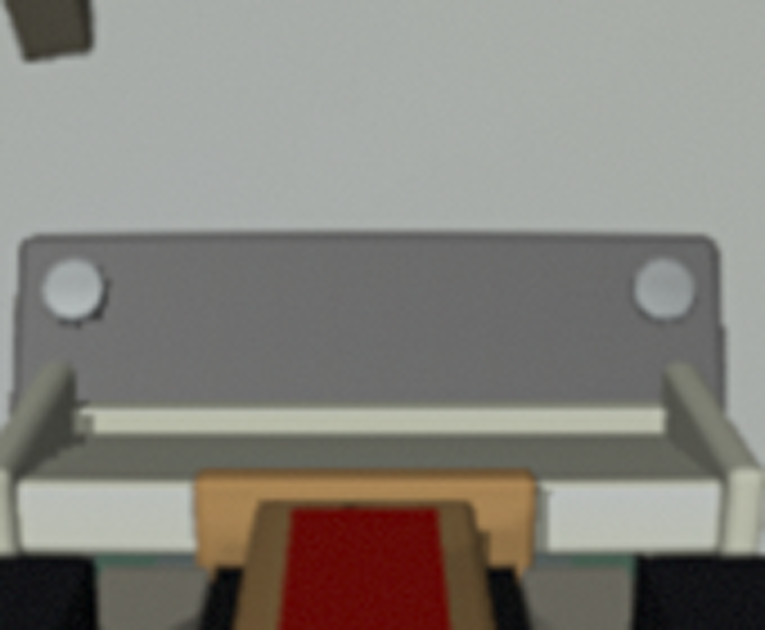

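View pics/s17.png

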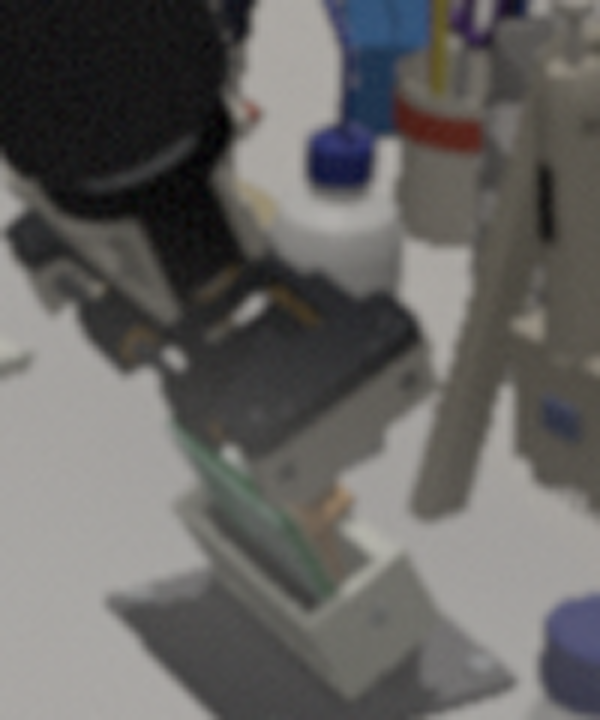

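```bash

python3 -m inch '[{"ax":0,"ay":0,"az":0,"dx":0,"dy":0,"dz":1,"fingers":20},{"ax":0,"ay":0,"az":0,"dx":0,"dy":0,"dz":1,"fingers":20}]' >/dev/null
python3 -c "
from ov import *
wcur()"
python3 -m inch '[{"ax":0,"ay":0,"az":0,"dx":0,"dy":0,"dz":1,"fingers":20},{"ax":0,"ay":0,"az":0,"dx":0,"dy":0,"dz":1,"fingers":20}]' >/dev/null
python3 -c "
from ov import *
wcur()"
```

```text
wedge in pocket [ 9.74  0.22 42.06] rot [ 0.08 -0.07 -0.02] F [ 1.1 -0.3  1.1] t 29.75 open 27.5
wedge in pocket [ 9.73  0.19 41.52] rot [ 0.07 -0.09 -0.02] F [ 0.3  0.  10.7] t 30.0 open 27.9
```

```bash

python3 -m inch '[{"ax":0,"ay":0,"az":0,"dx":0,"dy":0,"dz":0.6,"fingers":20},{"ax":0,"ay":0,"az":0,"dx":0,"dy":0,"dz":0.6,"fingers":20}]' >/dev/null
python3 -c "
from ov import *
wcur()"
python3 -c "
from ov import *
w=snap('wrist');crop(w,200,120,370,260,4.5,'w18');s=snap('side');crop(s,270,120,370,240,6,'s18')"
```

```text
wedge in pocket [ 9.77  0.16 41.47] rot [ 0.07 -0.11 -0.03] F [-0.8  2.6 19. ] t 30.25 open 28.0
```

View pics/w18.png

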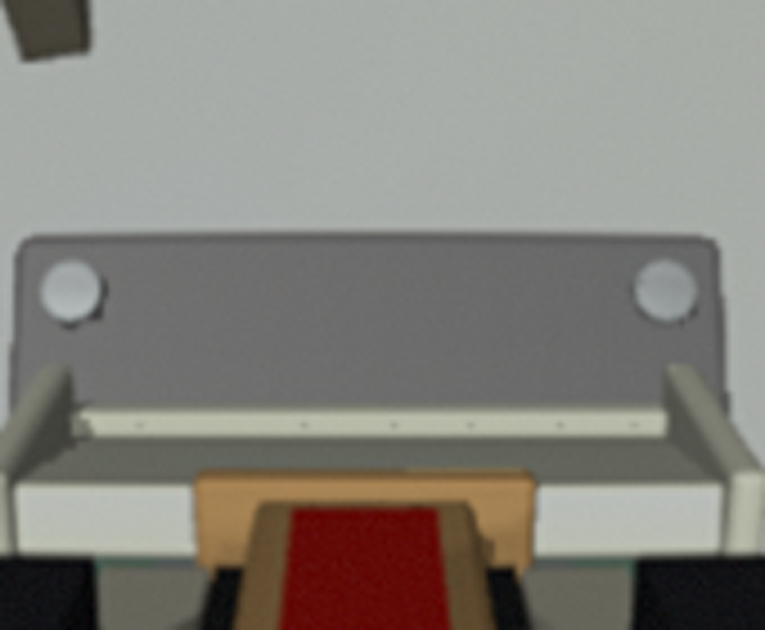

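View pics/s18.png

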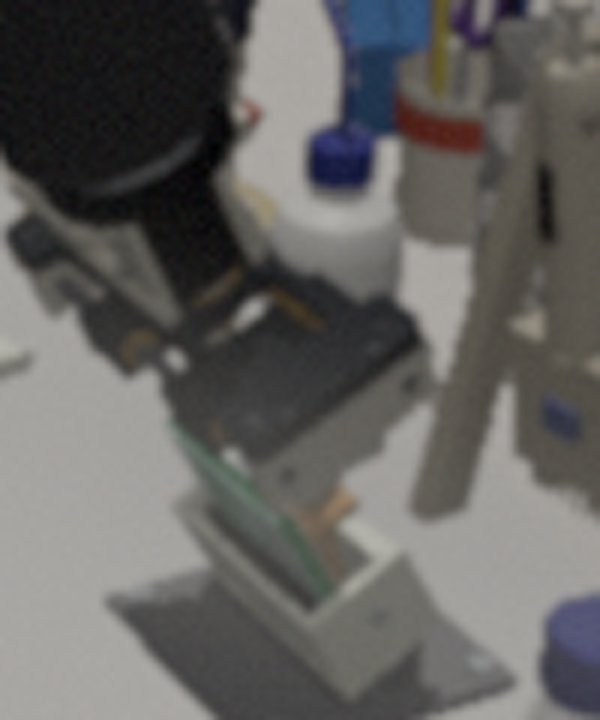

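```bash

python3 -m inch '[{"ax":0,"ay":0,"az":0,"dx":0,"dy":0,"dz":-0.8,"fingers":20},{"ax":0,"ay":0,"az":0,"dx":0,"dy":0,"dz":-0.8,"fingers":28},{"ax":0,"ay":0,"az":0,"dx":0,"dy":0,"dz":-0.8,"fingers":32},{"ax":0,"ay":0,"az":0,"dx":0,"dy":0,"dz":-0.8,"fingers":44},{"ax":0,"ay":0,"az":0,"dx":0,"dy":0,"dz":-0.8,"fingers":46},{"ax":0,"ay":0,"az":0,"dx":0,"dy":0,"dz":-0.8,"fingers":46}]'
python3 -c "
from ov import *
wcur()
w=snap('wrist');crop(w,200,120,370,260,4.5,'w19')"
```

```text
clock: 31.1
tool_pos: [0.6191, -0.0768, 0.094]
orientation: [-179.9, -25.9, 7.9]
force: [0.2, 0.0, 0.3]
opening: 0.0456
wedge in pocket [ 9.5   0.24 41.14] rot [ 0.08 -0.05 -0.02] F [ 0.3 -0.   0.1] t 31.1 open 45.6
```

View pics/w19.png

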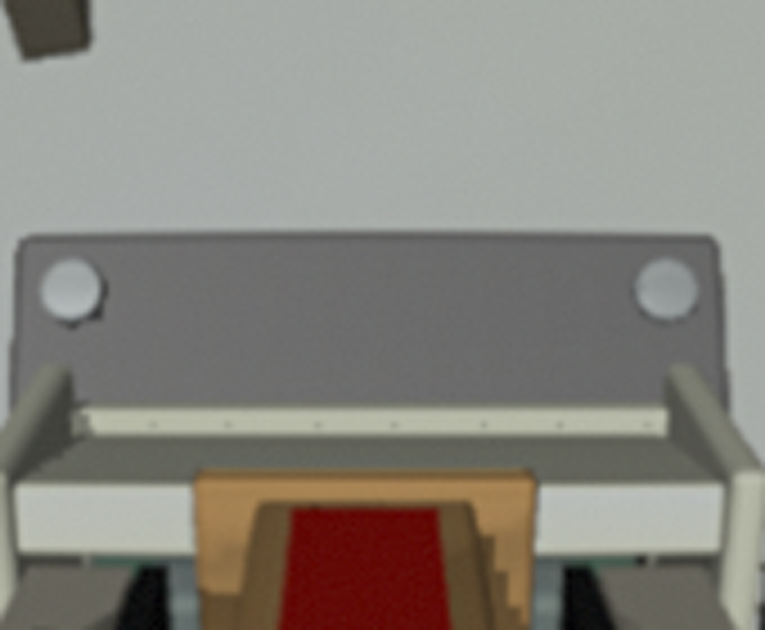

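```bash

python3 -m inch '[{"ax":0,"ay":0,"az":0,"dx":0,"dy":0,"dz":-10,"fingers":46},{"ax":0,"ay":0,"az":0,"dx":0,"dy":0,"dz":-30,"fingers":50},{"ax":0,"ay":0,"az":0,"dx":0,"dy":0,"dz":-60,"fingers":50},{"ax":0,"ay":0,"az":0,"dx":0,"dy":0,"dz":-100,"fingers":50},{"ax":0,"ay":0,"az":0,"dx":-30,"dy":0,"dz":-140,"fingers":50},{"ax":0,"ay":0,"az":0,"dx":-60,"dy":0,"dz":-150,"fingers":50},{"ax":0,"ay":0,"az":0,"dx":-60,"dy":0,"dz":-150,"fingers":50},{"ax":0,"ay":0,"az":0,"dx":-60,"dy":0,"dz":-150,"fingers":50}]'
python3 -c "
from ov import *
import pickle
w=snap('wrist','w20');pickle.dump((w,get_obs()),open('w20.pkl','wb'));crop(w,190,60,370,240,4,'w20c');s=snap('side','s20f');crop(s,270,120,370,240,6,'s20');t=snap('top');crop(t,240,140,320,215,8,'t20')"
```

```text
clock: 32.15
tool_pos: [0.5011, -0.0933, 0.2038]
orientation: [-179.9, -26.1, 7.9]
force: [0.4, -0.5, 0.6]
opening: 0.0501
```

View pics/w20c.png

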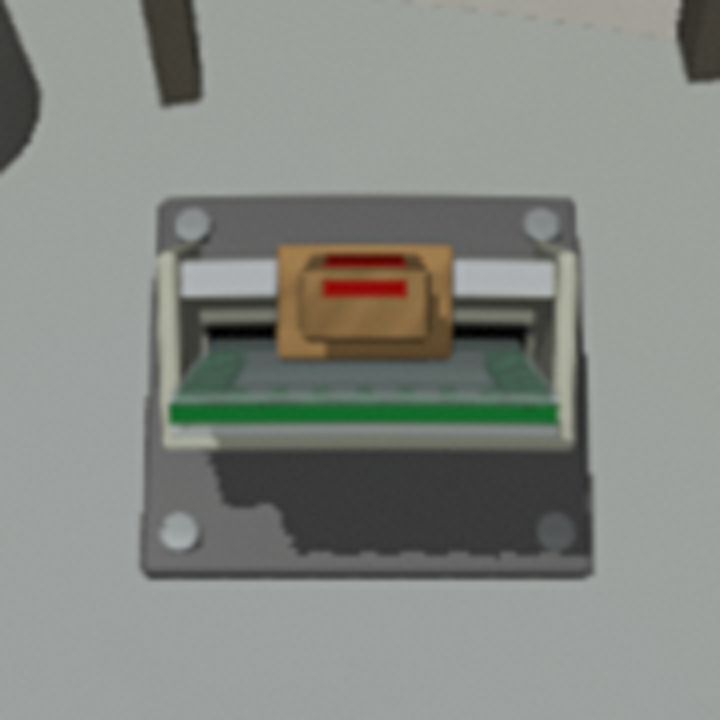

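View pics/s20.png

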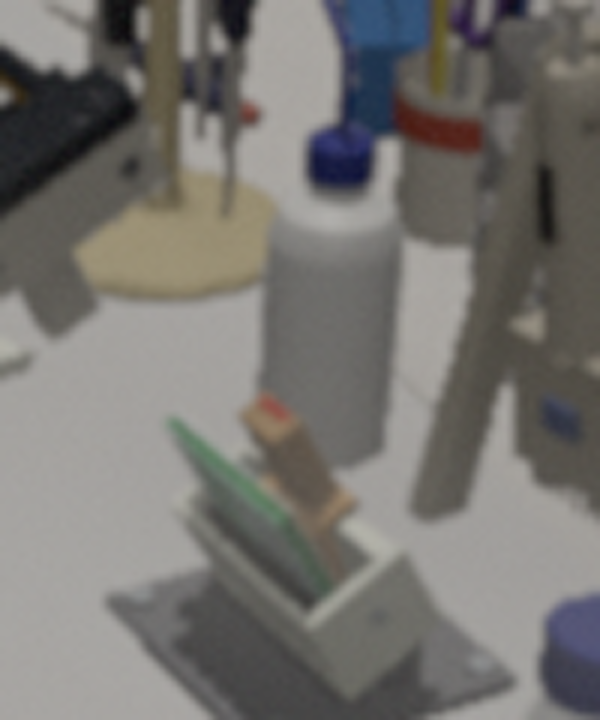

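View pics/t20.png

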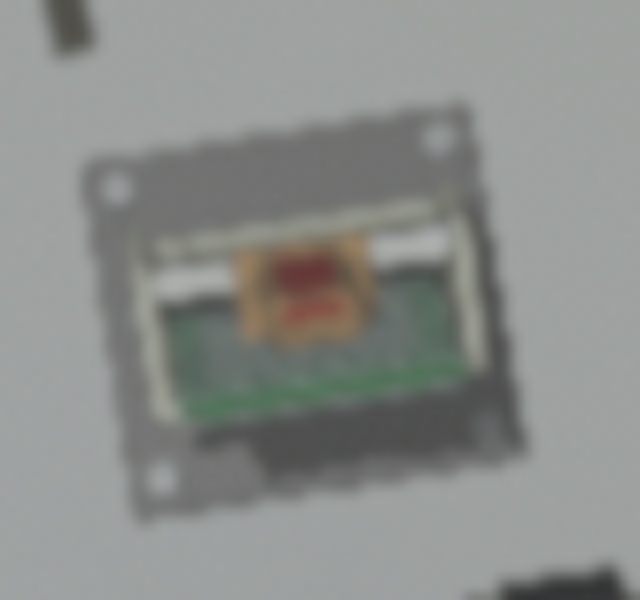

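```bash
python3 - <<'E'
from h import *
import pickle
from scipy.optimize import least_squares
w,o=pickle.load(open("w20.pkl","rb"))
px=lambda c:(190+(c[0]+.5)/4-.5,60+(c[1]+.5)/4-.5)
for n,c,z in (("cheekL",(180,297),40),("cheekR",(555,297),40),("shBackL",(278,245),46),("shBackR",(453,245),46),("shFrL",(278,358),46),("shFrR",(452,358),46),("green up",(365,403),84.5),("green lo",(365,424),84.5),("greenL",(170,413),84.5),("greenR",(559,413),84.5),("padwall in",(560,430),40)):
    print(n,platebot(w,px(c),z))
crop(w,225,110,310,175,9,"w20d")
E
```

```text
cheekL [25.5 47.5 40. ]
cheekR [ 25.4 -48.2  40. ]
shBackL [38.8 21.8 46. ]
shBackR [ 38.8 -21.5  46. ]
shFrL [10.2 22.2 46. ]
shFrR [ 10.2 -21.6  46. ]
green up [ 5.9  0.3 84.5]
green lo [ 1.1  0.3 84.5]
greenL [ 4.  44.2 84.5]
greenR [  3.9 -43.4  84.5]
padwall in [ -9.5 -50.6  40. ]
```

View pics/w20d.png

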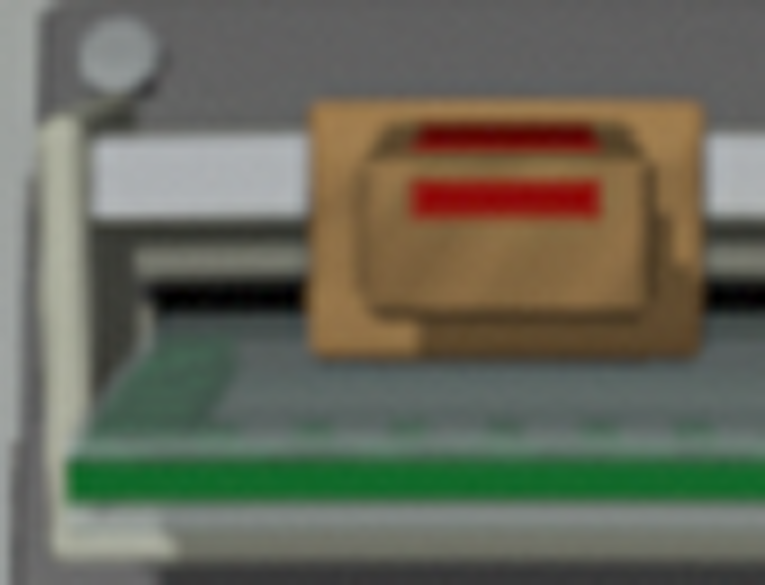

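```bash
python3 -m inch '[{"ax":0,"ay":0,"az":0,"dx":-60,"dy":0,"dz":-40,"fingers":50},{"ax":0,"ay":0,"az":0,"dx":-60,"dy":0,"dz":-40,"fingers":50},{"ax":0,"ay":0,"az":0,"dx":-60,"dy":0,"dz":-40,"fingers":50},{"ax":0,"ay":0,"az":0,"dx":-60,"dy":0,"dz":-40,"fingers":50},{"ax":0,"ay":0,"az":0,"dx":-60,"dy":0,"dz":-40,"fingers":50},{"ax":0,"ay":0,"az":0,"dx":-60,"dy":0,"dz":-40,"fingers":50}]'
python3 -c "
from h import *
w=snap('wrist','w21');crop(w,190,30,370,210,4,'w21c');t=snap('top','t21')"
```

```text
clock: 33.05
tool_pos: [0.4303, -0.1033, 0.2122]
orientation: [-179.9, -25.9, 7.9]
force: [-0.3, -0.5, -0.2]
opening: 0.0502
```

View pics/w21c.png

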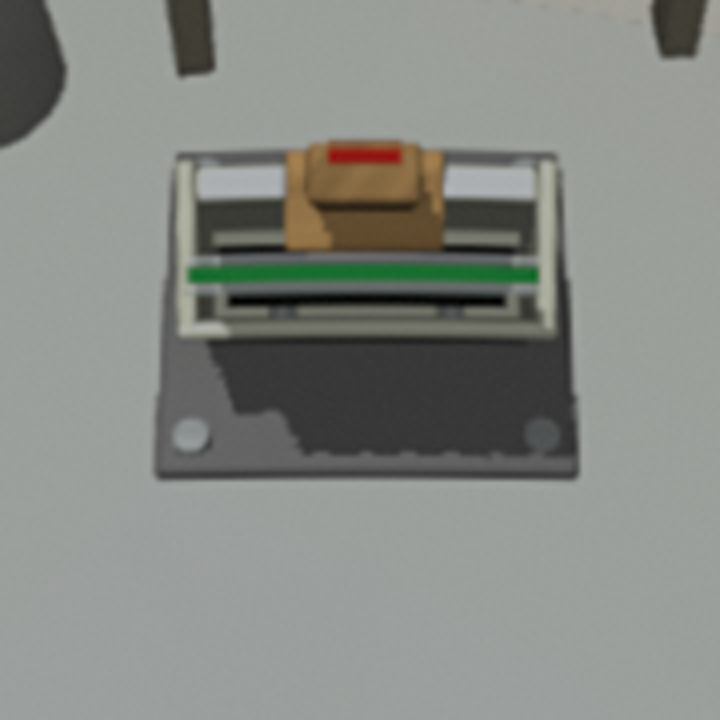

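View pics/t21.png

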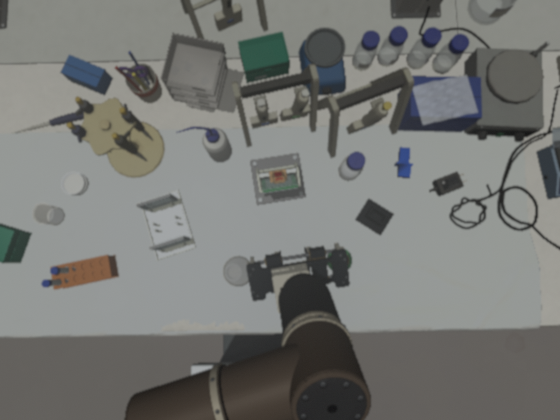

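```bash
python3 -c "
from plant import *
print(get_obs()['force']); print(close_job())"
```

```text
[ 0.36211212  1.13737784 -0.27272572]
the job is handed in; nothing more can be done
None
```

The green-spacer cassette stands in the casting stand's pocket with one face on the black pad. The wooden wedge is locked in beside it: flat side to the glass, red stripe to the cheek, shoulder on the rim. The job is handed in at about 33 s of the 64 s allowed.

**Last checks**
- **Wedge and glass:** after correcting for a 1.4 mm camera offset, the last measurable picture put the wedge about 7.4 mm from the pad plane (home is 7.5 mm). It put the glass pushed about 2.5 mm into the pad.
- **Seating:** the wedge came to a hard stop with about 19 N pressing down. It did not move when I let go, nor over the next two seconds.
- **Forces:** pressing the cassette down peaked at about 8 N by the wrist reading. The grip force was the fixed half setting, about 30 N.
- **Surroundings:** the grey cassettes, bottles, flask and blue wedge look unmoved in the final top view; the label tape was hidden under the gripper there. The arm was touching nothing at hand-in.

**What disagreed**
- **Cheek position:** by feel it came out about 2 mm off my first estimate, so I followed the contact instead.
- **Pocket floor:** it came out about 1.5 mm off.
- **Driving force:** the wedge met almost no resistance until the shoulder stopped it, less than the 8 to 18 N described, because I moved it sideways along the cheek's slope on the way in. I could not read the pad's travel directly, so the tightness rests on that picture alone.

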